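# Unload the spraying rig into the drying drawer

### The job

First take the steel pin from its wooden rest, use it to swing the spraying rig's sprung shield arm back off the lacquered wooden discs, and drop the pin fully into the socket on the rig's plate so that the arm stays pinned back when you let go. Then pull the top drawer of the drying cabinet out to its stop, set every disc that is on the rig down in that drawer, lying flat on its floor, and push the drawer fully shut. Leave the arm pinned back, and leave the other things on the bench alone.

Things in the scene. Friction and masses are not known exactly. Their poses are not given: they have to be found in the camera images.
- rig: Spraying rig, fixed to the bench: a grey plate 250 (x) x 400 (y) x 12 mm thick; origin at the centre of its underside. The discs lie on the plate in a row along its y axis at about x = -54 mm, some 50 mm apart, from y = -77 to 137 mm.
- shield_hinge (a point): Point on the upright hinge axis of the shield arm, 66 mm above the bench (rig frame x = -50, y = -160 mm). The hinge post is 86 mm high; with its spring coil it is 44 mm across.
- swing_arm (a joint): Angle of the shield arm, an aluminium channel on an upright hinge. 0: at rest along the rig's +y over the discs; grows clockwise seen from above, towards the rig's +x; stop at 1.75. A spring pulls it to 0: 0.18 N m at 0, plus 0.15 N m per rad, damped (0.25 N m s/rad); swings back if let go. A hub and 26 mm wide bar join the shield to the hinge. Pinned, its trailing edge leans on the pin and it reads about 1.4.
- shield_edge (a point): Point on the long trailing edge of the shield (the edge to push), 140 mm from the hinge along the arm, 66 mm above the bench. Moves with the arm: y points along the arm away from the hinge, x the way it is to be swung. The shield spans 80 to 320 mm from the hinge axis, is 70 mm wide (35 mm either side of the arm's line) and lies 58 to 74 mm above the bench; the discs' tops are at 28 mm.
- pin_hole (a point): Centre of the mouth of the socket for the pin, 46 mm above the bench: a square hole 16 x 16 mm, 28 mm deep, in a dark steel block 42 mm square that the shield passes 12 mm above. It is 146 mm from the hinge axis, 1.17 rad from the rig's +y towards its +x: a pin held upright against the arm's trailing edge and carried round the hinge on that radius comes over the hole.
- pin_head (a point): Centre of the steel pin's head, the part to grip: a cylinder 20 mm in diameter and 38 mm high, 85 mm above the pin's tip. Pin z axis points from tip to head. It starts upright in a 26 mm deep hole in the wooden rest (block 55 x 55 x 35 mm high).
- pin: The same pin; origin at its tip, z axis from tip to head. Overall length 104 mm; shank 12 mm in diameter from the tip up to 66 mm, with its last 8 mm tapered to 7 mm; weight 0.1 kg.
- dryer_drawer0 (a joint): Top drawer of the drying cabinet, travel in m: 0 shut, 0.150 at its stop; slides out along the cabinet's -x (towards the robot side), friction about 1 N, stays where left.
- dryer_drawer0_handle (a point): Middle of the drawer's handle, a level steel bar 10 mm thick and 120 mm long along the drawer's y axis, 35 mm in front of the drawer's face and 38 mm below the cabinet's top (180 mm). Moves with the drawer; x axis points into the cabinet.
- drawer_floor (a point): Point on the drawer's floor, 100 mm above the bench, on its centre line at the inner side of the front panel. x points into the cabinet, y along the width. Inside, the drawer spans x = 0 to 175 and y = -139 to 139 mm from here; pulled out, x = 0 to 132 mm is open from above. Its walls rise 58 mm above the floor, its front panel 68 mm.
- disc1_mid (a point): Centre of a turned wooden disc (a rosette for furniture), half-way up: 44 mm in diameter, 16 mm thick, lying flat, z along its axis, 0.02 to 0.045 kg. May be absent.
- disc2_mid (a point): Centre of a turned wooden disc (a rosette for furniture), half-way up: 44 mm in diameter, 16 mm thick, lying flat, z along its axis, 0.02 to 0.045 kg. May be absent.
- disc3_mid (a point): Centre of a turned wooden disc (a rosette for furniture), half-way up: 44 mm in diameter, 16 mm thick, lying flat, z along its axis, 0.02 to 0.045 kg. May be absent.
- disc4_mid (a point): Centre of a turned wooden disc (a rosette for furniture), half-way up: 44 mm in diameter, 16 mm thick, lying flat, z along its axis, 0.02 to 0.045 kg. May be absent.
- disc5_mid (a point): Centre of a turned wooden disc (a rosette for furniture), half-way up: 44 mm in diameter, 16 mm thick, lying flat, z along its axis, 0.02 to 0.045 kg. May be absent.
- tape_roll: Bystander: roll of masking tape on the rig's plate, 76 mm across, 24 mm high; origin at its underside.
- thinner_can: Bystander: can 60 mm across, 85 mm high, on top of the drying cabinet; origin at its underside.
- mixing_cup: Bystander: white cup 72 mm across, 80 mm high; origin at its underside.
- brush: Bystander: paint brush lying on the bench.
- paint_tin: Bystander: tin 84 mm across, 100 mm high; origin at its underside.
- screwdriver: Bystander: screwdriver lying on the bench.
- sanding_block: Bystander: cork sanding block 90 x 60 x 30 mm; origin at its underside.

How it is judged (in metres and radians):
On the way, in this order (a step that is already met when the one before it is completed fails the run):
1. the arm is swung back and held by the pin, which is down in its socket and let go (value of joint swing_arm above 1.3 rad and horizontal distance between pin and pin_hole below 0.01 m and z of pin in the frame of pin_hole below -0.018 m and contact force between the fingers and pin below 0.1 N), for 0.3 s.
2. the top drawer is pulled out to its stop (value of joint swing_arm above 1.3 rad and horizontal distance between pin and pin_hole below 0.01 m and z of pin in the frame of pin_hole below -0.018 m and value of joint dryer_drawer0 above 0.138 m), for 0.2 s.
3. every disc present lies flat in the drawer (value of joint swing_arm above 1.3 rad and horizontal distance between pin and pin_hole below 0.01 m and z of pin in the frame of pin_hole below -0.018 m and x of disc1_mid in the frame of drawer_floor between 0.01 and 0.165 m and y of disc1_mid in the frame of drawer_floor between -0.125 and 0.125 m and z of disc1_mid in the frame of drawer_floor between 0.003 and 0.014 m and angle between the z axis of each of disc1_mid, disc2_mid, disc3_mid, disc4_mid, disc5_mid and the z axis of drawer_floor, either way round below 0.2 rad and x of disc2_mid in the frame of drawer_floor between 0.01 and 0.165 m and y of disc2_mid in the frame of drawer_floor between -0.125 and 0.125 m and z of disc2_mid in the frame of drawer_floor between 0.003 and 0.014 m and x of disc3_mid in the frame of drawer_floor between 0.01 and 0.165 m and y of disc3_mid in the frame of drawer_floor between -0.125 and 0.125 m and z of disc3_mid in the frame of drawer_floor between 0.003 and 0.014 m and x of disc4_mid in the frame of drawer_floor between 0.01 and 0.165 m and y of disc4_mid in the frame of drawer_floor between -0.125 and 0.125 m and z of disc4_mid in the frame of drawer_floor between 0.003 and 0.014 m and x of disc5_mid in the frame of drawer_floor between 0.01 and 0.165 m and y of disc5_mid in the frame of drawer_floor between -0.125 and 0.125 m and z of disc5_mid in the frame of drawer_floor between 0.003 and 0.014 m), for 0.2 s.
4. the drawer is pushed shut (value of joint dryer_drawer0 below 0.008 m), for 0.2 s.
At the end, for the whole second after the job is handed in: The arm reads over 1.3 rad, held by the pin, its tip over 18 mm down the socket and within 10 mm of its axis; every disc present lies flat (within 0.2 rad, either face up) on the drawer's floor, its centre 3 to 14 mm above it; the drawer is within 8 mm of shut (all of step 3 and value of joint dryer_drawer0 below 0.008 m); the robot touches nothing.
It fails at once if one of the other things on the bench (tape roll, cans, cup, brush, screwdriver, sanding block) is moved by more than 4 cm (distance of any of tape_roll, thinner_can, mixing_cup, brush, paint_tin, screwdriver, sanding_block from where it was at the start of the episode above 0.04 m).
Of disc1, disc2, disc3, disc4, disc5 only 3 to 5 are there at a start; the rules pass over those that are not, and their reading is None.
At some moment in a run one of disc1, disc2, disc3, disc4, disc5 may be knocked a few centimetres aside while the robot is not near it.
It also fails if it takes over 210 s, if anything falls off the work surface, if the arm or the gripper's body presses on something with over 40 N, if the wrist force passes 120 N, or if a joint passes its speed limit or range.

### The arm

A 6-joint arm with a two-finger parallel gripper is mounted at the origin on the work surface. World frame = base frame: x ahead of the robot, y to its left, z up, the work surface at z = 0. Lengths are in mm, angles in rad, forces in N, time in s.
With the tool pointing down it reaches from about 350 to 975 mm from the base axis. Payload 4.9 kg.
Tool frame: the origin (TCP) lies midway between the tips of the shut fingers; the grasp point (between the pads) lies 19 mm behind it (grip_depth is the distance from the TCP to the grasp point, in mm); z points along the fingers, y is the line along which they close (so a half turn about z gives the same grasp; the last joint's range is limited). The gripper opens to 85 mm and grips with 20 to 120 N. Pads are 22 mm wide; open, the fingers measure 114 mm over their backs; the gripper's body (76 mm by 85 mm) begins 54 mm behind the grasp point. The pads swing forward as they close: fully open they stand 13 mm farther back than shut.
Start: joints at [1.181, 0.053, 1.613, -0, 1.476, -0.119], TCP at [167.179, 602.206, 231.304] pointing down, gripper open.
Joint ranges: [-3.01, 3.01], [-1.01, 2.22], [0.06, 2.58], [-1.02, 4.17], [0.09, 2.62], [-3.14, 3.14]. Speed limits (rad/s): [2.57, 2.57, 3.14, 3.14, 3.14, 3.14].

### API

Orientations are given as a 3x3 rotation matrix whose columns are the frame's x, y, z axes.
In Python, from plant import get_obs, snapshot, get_calibration, close_job, grip_depth gives the robot as it stands. The module is installed in compiled form; this text tells all that it offers.
- The arm moves only by the tool apply_moves, never from a script. Its argument "steps" is a list of rows, each a list of 3 entries, a list of its own where there are three numbers: the finger opening in mm, from 0 to 85.4, then the shift along the tool's x, y, z normalised to -1 to 1, where 1 is 300 mm, then the turn, a rotation vector about the tool's x, y, z normalised to -1 to 1, where 1 is 60 degrees. In form: [[jaw, [tx, ty, tz], [wx, wy, wz]], ...]. A call has 1 to 12 rows; each row is the pose to reach, as a shift and turn from the pose commanded when the call began, along the tool's axes at that moment; what a row does not reach only later rows make up. A row lasts 1/10 s, in which the tool goes at most 50 mm and 8.59 degrees, less where a joint would pass 70% of its speed; a pose out of reach is approached as far as the arm can. A call with a number of a shift or a turn outside -1 to 1 is refused whole. A call with a gripper value outside its range is refused whole. The fingers move at their own pace and stop on an object; the grip force is fixed at half the most. Time passes only in rows, so rows that repeat a pose let the fingers close. It gives the time, the measured TCP pose, the force, the opening and the grip force at its end, in the units of the state.
- get_obs(): the state, without advancing time (a new reading comes with each control period).
- snapshot(name): name is "scene" or "top"; returns the picture (384x512x3 uint8, blue, green, red); there is no depth.
- get_calibration(name): a dict with "fx", "fy", "cx", "cy" (pixels), "rvec" (rotation vector, rad) and "tvec" (3), from world to camera coordinates, as OpenCV has them. Camera axes: x right, y down, z forward; pixel columns grow to the right and rows downward; lengths in mm; the calibration is good to about 2 mm. A picture is of the moment at which its call begins. get_calibration takes no time and is no camera call.
- close_job(): hands the job in; it is judged then, once.
The state is a dict: "t": time; "q": joint angles; "qd": joint speeds; "tau": joint torques, N m; "position": TCP position; "ee_rot": TCP orientation; "wrist_force": force on the tool from outside, world axes, zero at the start; "ft_torque": the same for the moment, N m; "width": finger opening in mm; "grip_force": force on a finger pad.
Only numpy, scipy, OpenCV 4.12 (cv2) and the standard library are available. Lean on these libraries where they do the work, as an engineer would, in place of code of your own. Each camera call takes 0.05 s, during which the arm holds its last target. There are 200 camera calls.

## Working session

There is one attempt and no reset: what is moved stays moved. The work goes in short steps, Python scripts to look and compute and a tool call to move; the robot and the scene stay as the last step left them, time stands still between calls to the robot, and variables do not carry over. Pictures are saved under pics/ and viewed, at most 14 in all, crops included, and the job is handed in when it is done.

Besides the shell and the picture viewer there is one more tool, called after "Call:" as name([rows], argument=value, ...), one row to a line, values as JSON. apply_moves: Moves the arm, as the interface text tells. Scaled input: -1 to 1 covers 300 mm each way for a shift and 60 degrees each way for a turn. Its arguments: {"type":"object","properties":{"steps":{"type":"array"}},"required":["steps"]}

```bash
mkdir -p pics; python3 - <<'E'
from plant import *
import cv2,numpy as np
o=get_obs();print(o['t'],o['position'],np.round(o['ee_rot'],3).tolist(),o['width'],grip_depth)
for n in('scene','top'):
    cv2.imwrite(f'pics/{n}0.png',snapshot(n));c=get_calibration(n);print(n,c)
    R=cv2.Rodrigues(np.array(c['rvec']))[0];print(-R.T@np.array(c['tvec']).ravel())
E
```

```text
0.0 [166.94530178 601.64572694 230.07358449] [[-0.964, 0.267, -0.001], [0.267, 0.964, -0.002], [0.0, -0.002, -1.0]] 85.26460648950903 18.700000000000003
scene {'fx': 440.52070375395, 'fy': 440.52070375395, 'cx': 255.73734161705264, 'cy': 187.58172558108757, 'rvec': array([ 1.90937125,  1.25420092, -0.63054961]), 'tvec': array([-222.09568662, -198.00746545, 2000.89388312])}
[1671.31949353 -483.46610027 1032.01815018]
top {'fx': 438.86245285558067, 'fy': 438.86245285558067, 'cx': 263.72336776304303, 'cy': 196.96484042794162, 'rvec': array([ 2.11924142, -2.14607186,  0.21100439]), 'tvec': array([ -14.85940136,  586.1517016 , 1645.4951423 ])}
[ 278.11406786    5.15872084 1724.55061836]
```

View pics/scene0.png

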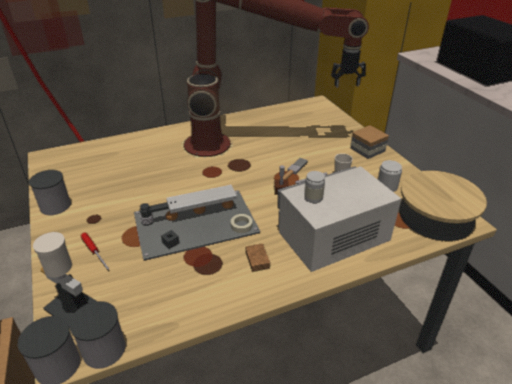

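View pics/top0.png

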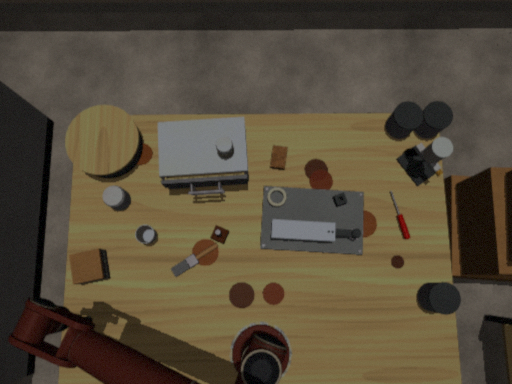

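The scene view shows the rig, its arm, the pin rest and the cabinet. In the top view the rig is around (313,220), the hinge (350,234), the socket (340,199), the pin (219,234) and the drawer handle (207,192). Next I'll enlarge the top view for exact pixels.

```bash
cat > h.py <<'E'
from plant import *
import cv2,numpy as np
def ray(n,uv,z):
    c=get_calibration(n);R=cv2.Rodrigues(np.array(c['rvec']))[0];t=np.array(c['tvec']).ravel()
    C=-R.T@t;d=R.T@np.array([(uv[0]-c['cx'])/c['fx'],(uv[1]-c['cy'])/c['fy'],1]);return C+d*(z-C[2])/d[2]
def proj(n,p):
    c=get_calibration(n);K=np.array([[c['fx'],0,c['cx']],[0,c['fy'],c['cy']],[0,0,1]])
    return cv2.projectPoints(np.array(p,float).reshape(-1,1,3),np.array(c['rvec']),np.array(c['tvec']),K,None)[0].reshape(-1,2)
def crop(n,x,y,w,h,s,f):
    im=snapshot(n);cv2.imwrite('pics/'+f,cv2.resize(im[y:y+h,x:x+w],None,fx=s,fy=s,interpolation=cv2.INTER_CUBIC));return im
E
python3 - <<'E'
from h import *
im=cv2.imread('pics/top0.png')
cv2.imwrite('pics/c1.png',cv2.resize(im[110:290,150:380],None,fx=3.4,fy=3.3,interpolation=cv2.INTER_CUBIC))
E
python3 - <<'E'
from h import *
im=cv2.imread('pics/scene0.png')
cv2.imwrite('pics/c2.png',cv2.resize(im[130:290,120:420],None,fx=2.6,fy=2.6,interpolation=cv2.INTER_CUBIC))
E
```

```text
(no output)
```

View pics/c1.png

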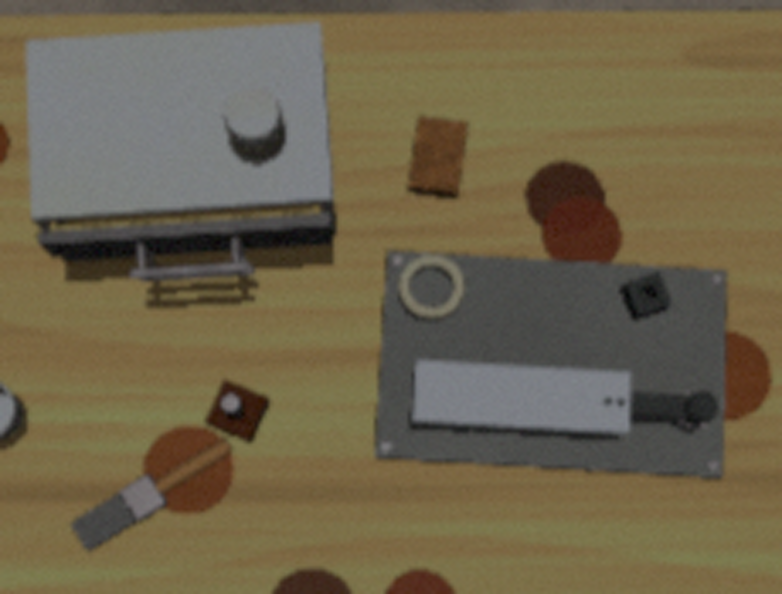

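View pics/c2.png

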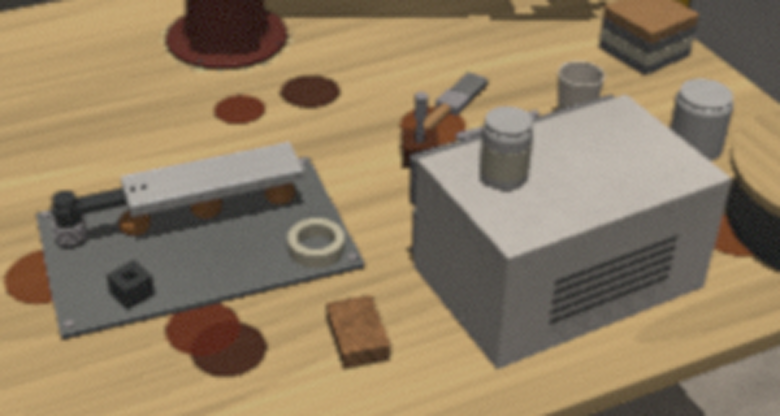

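The top crop shows the plate corners (387,252), (726,270), (722,477) and (377,459), the socket (650,290), the hinge cap (700,405), the pin head (231,402) and the handle (132–253,271). The scene crop shows three orange discs under the arm.

```bash
python3 - <<'E'
from h import *
P=lambda u,v,z:ray('top',(150+u/3.4,110+v/3.3),z)
c=np.array([P(*a,12) for a in((387,252),(726,270),(722,477),(377,459))]);print('corners',c[:,:2].round(0).tolist())
ctr=c.mean(0)
d=np.array([[-.125*1e3*-1,200],[125,-200],[-125,-200],[-125,200]],float)
# fit 2D rigid
w=c[:,:2]-ctr[:2];th=np.arctan2((d[:,0]*w[:,1]-d[:,1]*w[:,0]).sum(),(d*w).sum());R=np.array([[np.cos(th),-np.sin(th)],[np.sin(th),np.cos(th)]])
print('rig',ctr,th,'res',(w-d@R.T).round(1).tolist())
g=lambda x,y:ctr[:2]+R@[x,y]
h=g(-50,-160);print('hinge',h,'seen',P(703,403,86)[:2])
soc=g(-50+146*np.sin(1.17),-160+146*np.cos(1.17));print('socket',soc,'seen',P(651,289,46)[:2])
print('arm end',P(413,395,74),P(631,402,74))
print('pin top',P(231,401,113),'scene',ray('scene',(120+421/2.6,130+97/2.6),113))
pin_s=P(231,401,113);print('block',P(238,408,35))
print('handle',P(132,272,142),P(253,270,142))
print('cab',[P(*a,180)[:2].round(0).tolist() for a in((27,42),(320,25),(330,205),(34,220))])
print('discs',[ray('scene',(120+u/2.6,130+v/2.6),28)[:2].round(0).tolist() for u,v in((132,225),(207,207),(280,193))])
b=np.array([P(*a,0)[:2] for a in((80,535),(230,447))]);print('brush',b)
for i in(-77,-23,30,83,137):print(i,g(-54,i))
E
```

```text
corners [[637.0, -24.0], [610.0, -421.0], [362.0, -403.0], [388.0, -9.0]]
rig [ 499.04681525 -214.37287924   12.        ] -0.06661106190913833 res [[-0.5, -0.8], [-0.5, 0.8], [0.7, 2.5], [0.3, -2.5]]
hinge [ 438.50780991 -370.68995711] seen [ 441.88028509 -369.01454587]
socket [ 576.43077688 -322.80201308] seen [ 581.49130032 -325.42212761]
arm end [456.25277855 -49.3976133   74.        ] [ 445.22320114 -291.56991422   74.        ]
pin top [447.77113886 148.81204368 113.        ] scene [455.18244173 151.32871513 113.        ]
block [447.6969308  147.80764666  35.        ]
handle [589.67380828 253.52659298 142.        ] [590.48822556 123.24755302 142.        ]
cab [[845.0, 365.0], [862.0, 48.0], [655.0, 39.0], [641.0, 352.0]]
discs [[466.0, -286.0], [470.0, -181.0], [481.0, -78.0]]
brush [[304.54470496 329.41228761]
 [405.03426097 159.75770753]]
-77 [ 440.04131123 -287.60777867]
-23 [ 443.63564916 -233.72753429]
30 [ 447.16342528 -180.84507221]
83 [ 450.6912014  -127.96261013]
137 [454.28553933 -74.08236574]
```

```bash
cat >> h.py <<'E'
from scipy.spatial.transform import Rotation as Ro
def Rt(phi):  # tool down, y axis at world angle phi
    y=np.array([np.cos(phi),np.sin(phi),0]);z=np.array([0,0,-1.]);return np.column_stack([np.cross(y,z),y,z])
def rows(ts):  # ts: list of (x,y,z,phi)
    o=get_obs();p=np.array(o['position']);R=np.array(o['ee_rot'])
    print('t',round(o['t'],2),'pos',p.round(1),'phi',round(np.arctan2(R[1,1],R[0,1]),3),'w',round(o['width'],1),'F',np.round(o['wrist_force'],1),'q1,6',np.round(o['q'],2)[[0,5]])
    for t in ts:
        s=R.T@(np.array(t[:3])-p)/300;w=Ro.from_matrix(R.T@Rt(t[3])).as_rotvec()/np.radians(60);print(s.round(4).tolist(),w.round(3).tolist())
E
python3 - <<'E'
from h import *
rows([(450,150,170,.3),(450,150,77,.3)])
E
```

```text
t 0.1 pos [167.  601.7 230.2] phi 1.3 w 85.4 F [ 0.2 -1.6 -0.7] q1,6 [ 1.18 -0.12]
[-1.3119, -1.1981, 0.2024] [-0.002, 0.001, 0.955]
[-1.3119, -1.1975, 0.5124] [-0.002, 0.001, 0.955]
```

Call:
apply_moves([
  [85,[-0.9,-0.9,0.1],[0,0,0.95]],
  [85,[-0.9,-0.9,0.1],[0,0,0.95]],
  [85,[-0.9,-0.9,0.1],[0,0,0.95]],
  [85,[-0.9,-0.9,0.1],[0,0,0.95]],
  [85,[-0.9,-0.9,0.1],[0,0,0.95]],
  [85,[-0.9,-0.9,0.1],[0,0,0.95]],
  [85,[-0.9,-0.9,0.1],[0,0,0.95]],
  [85,[-0.9,-0.9,0.1],[0,0,0.95]],
  [85,[-0.9,-0.9,0.1],[0,0,0.95]],
  [85,[-0.9,-0.9,0.1],[0,0,0.95]],
  [85,[-0.9,-0.9,0.1],[0,0,0.95]],
])

```text
t: 1.2
position: [354.7, 270.4, 201.2]
ee_rot: [[-0.301, 0.954, -0.0], [0.954, 0.301, 0.0], [0.0, -0.0, -1.0]]
wrist_force: [0.4, 0.1, -0.9]
width: 85.0
grip_force: 0.0
```

```bash
python3 - <<'E'
from h import *
rows([(450,150,170,.3),(450,150,77,.3)])
E
```

```text
t 1.2 pos [354.7 270.4 201.2] phi 0.306 w 85.0 F [ 0.4  0.1 -0.9] q1,6 [0.48 0.18]
[-0.4784, 0.182, 0.1038] [-0.0, -0.0, 0.006]
[-0.4785, 0.1821, 0.4138] [-0.0, -0.0, 0.006]
```

Call:
apply_moves([
  [85,[-0.478,0.182,0.1],[0,0,0]],
  [85,[-0.478,0.182,0.1],[0,0,0]],
  [85,[-0.478,0.182,0.1],[0,0,0]],
  [85,[-0.478,0.182,0.1],[0,0,0]],
  [85,[-0.478,0.182,0.1],[0,0,0]],
  [85,[-0.478,0.182,0.25],[0,0,0]],
  [85,[-0.478,0.182,0.413],[0,0,0]],
  [85,[-0.478,0.182,0.413],[0,0,0]],
  [85,[-0.478,0.182,0.413],[0,0,0]],
])

```text
t: 2.1
position: [449.3, 150.8, 77.6]
ee_rot: [[-0.303, 0.953, -0.002], [0.953, 0.303, 0.0], [0.001, -0.002, -1.0]]
wrist_force: [-0.2, 1.1, 1.1]
width: 84.8
grip_force: 0.0
```

```bash
python3 - <<'E'
from h import *
rows([(450,150,75,.3)])
im=crop('scene',200,110,160,120,5,'a1.png')
t=snapshot('top');cv2.imwrite('pics/a1t.png',t)
print(proj('scene',[[450,150,94],[450,150,113]]))
E
```

```text
t 2.1 pos [449.3 150.8  77.6] phi 0.308 w 84.8 F [-0.2  1.1  1.1] q1,6 [ 0.17 -0.14]
[-0.0034, 0.0014, 0.0086] [-0.002, -0.0, 0.007]
[[280.81625498 170.86795691]
 [280.99350396 166.67700696]]
```

View pics/a1.png

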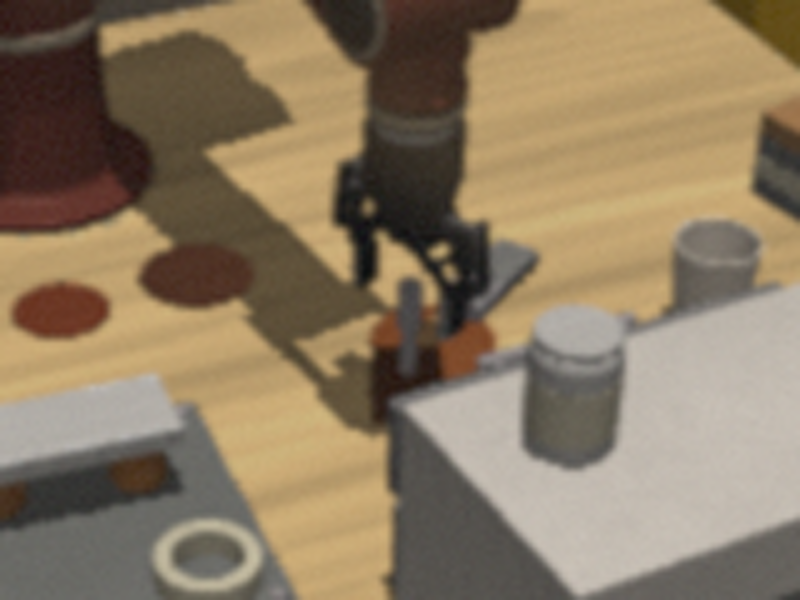

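The head stands between the open fingers, at about (410,290) in the crop. I'll close.

Call:
apply_moves([
  [85,[0,0,0.008],[0,0,0]],
  [0,[0,0,0.008],[0,0,0]],
  [0,[0,0,0.008],[0,0,0]],
  [0,[0,0,0.008],[0,0,0]],
  [0,[0,0,0.008],[0,0,0]],
  [0,[0,0,0.008],[0,0,0]],
  [0,[0,0,0.008],[0,0,0]],
  [0,[0,0,0.008],[0,0,0]],
  [0,[0,0,0.008],[0,0,0]],
  [0,[0,0,0.008],[0,0,0]],
])

```text
t: 3.2
position: [450.2, 149.4, 75.2]
ee_rot: [[-0.3, 0.954, -0.0], [0.954, 0.3, -0.0], [-0.0, -0.0, -1.0]]
wrist_force: [-2.3, -0.3, 4.5]
width: 18.2
grip_force: 58.4
```

Call:
apply_moves([
  [0,[0,0,-0.1],[0,0,0]],
  [0,[0,0,-0.2],[0,0,0]],
  [0,[0,0,-0.3],[0,0,0]],
  [0,[0,0,-0.33],[0,0,0]],
  [0,[0,0,-0.33],[0,0,0]],
  [0,[0,0,-0.33],[0,0,0]],
])

```text
t: 3.8
position: [449.4, 149.3, 172.1]
ee_rot: [[-0.3, 0.954, -0.002], [0.954, 0.3, -0.0], [0.0, -0.002, -1.0]]
wrist_force: [0.8, -0.6, -1.8]
width: 18.4
grip_force: 59.2
```

```bash
python3 - <<'E'
from h import *
rows([(392,-230,174,.333)])
E
```

```text
t 3.8 pos [449.4 149.3 172.1] phi 0.305 w 18.4 F [ 0.8 -0.6 -1.8] q1,6 [ 0.16 -0.14]
[-1.1485, -0.5625, -0.0054] [-0.002, -0.0, -0.027]
```

Call:
apply_moves([
  [0,[-1,-0.56,0],[0,0,-0.027]],
  [0,[-1,-0.56,0],[0,0,-0.027]],
  [0,[-1,-0.56,0],[0,0,-0.027]],
  [0,[-1,-0.56,0],[0,0,-0.027]],
  [0,[-1,-0.56,0],[0,0,-0.027]],
  [0,[-1,-0.56,0],[0,0,-0.027]],
  [0,[-1,-0.56,0],[0,0,-0.027]],
  [0,[-1,-0.56,0],[0,0,-0.027]],
  [0,[-1,-0.56,0],[0,0,-0.027]],
  [0,[-1,-0.56,0],[0,0,-0.027]],
])

```text
t: 4.8
position: [379.7, -186.0, 172.4]
ee_rot: [[-0.328, 0.945, -0.002], [0.945, 0.328, 0.002], [0.003, -0.001, -1.0]]
wrist_force: [-0.2, -0.3, -1.6]
width: 18.6
grip_force: 59.2
```

```bash
python3 - <<'E'
from h import *
rows([(392,-230,160,.333)])
im=crop('scene',120,130,160,120,5,'a2.png')
t=snapshot('top');cv2.imwrite('pics/a2t.png',t)
E
```

```text
t 4.8 pos [ 379.7 -186.   172.4] phi 0.334 w 18.6 F [-0.2 -0.3 -1.6] q1,6 [-0.63 -0.97]
[-0.1521, -0.0095, 0.041] [-0.001, -0.002, 0.001]
```

View pics/a2.png

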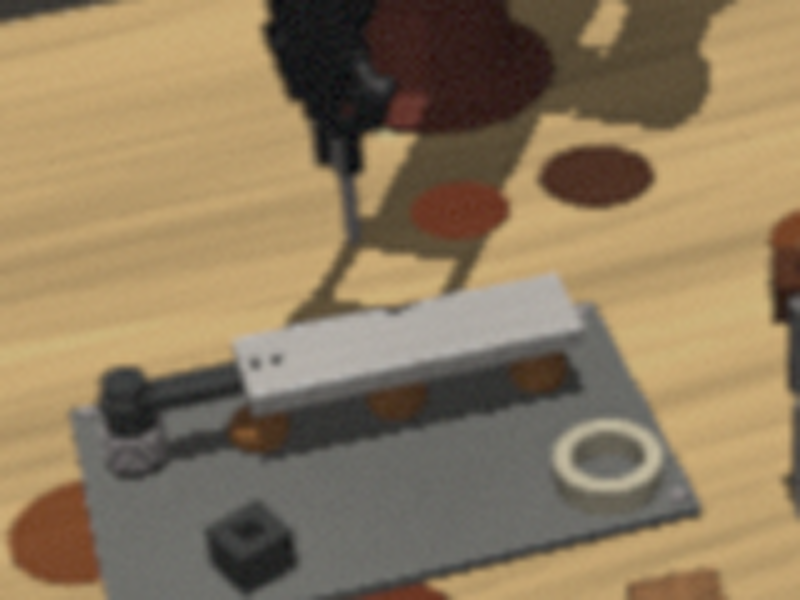

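The pin hangs from the fingers with its tip at crop (352,238), and the socket hole is at (250,527). I'll check the tip against its projection and refine the socket.

```bash
python3 - <<'E'
from h import *
S=lambda u,v:(120+u/5,130+v/5)
print('tip seen',S(352,238),'shank up',S(342,160),'proj',proj('scene',[[379.7,-186,106.4],[379.7,-186,150]]).round(1).tolist())
# socket hole / block top
sc=snapshot('scene');tp=snapshot('top')
print('hole view', ray('scene',S(250,527),46))
print('expected px of hole',proj('scene',[[579,-324,46]]),proj('top',[[579,-324,46]]))
g=tp[190:210,328:354].max(2);print(g)
for n in ('scene','top'):print(n,'hinge',proj(n,[[440,-370,86]]))
print('hinge cap scene',ray('scene',S(126,382),86))
E
```

```text
tip seen (190.4, 177.6) shank up (188.4, 162.0) proj [[189.1, 178.7], [188.0, 168.8]]
hole view [ 580.53254059 -315.99228536   46.        ]
expected px of hole [[167.48580015 235.76852523]] [[341.13616157 198.20858267]]
[[ 79  83  92  92  90  95  95  96  97  94 103 110 110 113 113 111 111 112
  112 113 113 109 118 117 118 116]
 [ 80  83  83  82  83  85  83  80  84  83  85  86  89  85  89  86  83  89
   87  90  88  88  91  94  97  94]
 [ 83  84  80  83  81  84  79  83  81  82  80  80  78  72  70  61  77  81
   84  85  83  84  79  80  85  83]
 [ 83  84  82  82  84  84  80  82  79  78  74  65  63  56  53  52  66  81
   81  83  82  79  84  79  84  80]
 [ 82  83  80  82  82  82  83  76  72  64  60  53  49  45  43  45  58  76
   78  81  84  81  83  82  80  80]
 [ 78  83  82  82  80  71  67  56  52  51  46  48  47  42  44  42  50  70
   80  83  83  84  82  83  80  81]
 [ 85  79  85  82  69  49  45  44  48  46  39  37  35  30  39  48  42  65
   78  84  81  83  81  82  78  80]
 [ 83  84  81  80  55  28  32  41  43  47  38  27  20  17  28  40  47  57
   75  85  83  81  84  80  83  83]
 [ 81  8
[... 742 characters left out ...]
 79  78  78]
 [ 80  85  82  86  80  84  80  46  23  25  36  37  41  57  62  63  80  78
   85  83  82  86  81  82  84  87]
 [ 84  80  80  81  81  83  77  69  39  37  59  62  67  78  81  82  80  83
   84  82  86  82  81  83  85  83]
 [ 81  81  84  83  81  81  82  79  68  66  76  81  79  84  84  82  82  83
   82  82  82  79  82  80  84  84]
 [ 80  83  81  82  81  83  80  85  81  79  84  80  82  85  81  81  83  82
   85  81  83  79  81  80  81  81]
 [ 81  81  83  80  82  80  82  83  82  82  83  83  79  82  84  83  81  85
   85  85  82  82  83  83  82  79]]
scene hinge [[142.74551816 205.29656567]]
top hinge [[357.05259196 232.61803447]]
hinge cap scene [ 449.3082132  -363.56975081   86.        ]
```

Call:
apply_moves([
  [0,[-0.14,0,0],[0,0,0]],
  [0,[-0.14,0,0],[0,0,0]],
  [0,[-0.14,0,0.1],[0,0,0]],
  [0,[-0.14,0,0.184],[0,0,0]],
  [0,[-0.14,0,0.184],[0,0,0]],
  [0,[-0.14,0,0.184],[0,0,0]],
])

```text
t: 5.6
position: [394.0, -226.1, 118.9]
ee_rot: [[-0.328, 0.945, -0.001], [0.945, 0.328, 0.001], [0.001, -0.0, -1.0]]
wrist_force: [0.5, -0.4, -0.4]
width: 18.7
grip_force: 59.2
```

```bash
python3 - <<'E'
from h import *
H=np.array([441,-368])
def arc(bs,r=146,z=117):return [(*(H+r*np.array([np.sin(b),np.cos(b)])),z,-b) for b in bs]
rows(arc(np.linspace(-.333,.25,11)))
E
```

```text
t 5.6 pos [ 394.  -226.1  118.9] phi 0.334 w 18.7 F [ 0.5 -0.4 -0.4] q1,6 [-0.69 -1.02]
[-0.0115, -0.0064, 0.0064] [-0.0, -0.001, 0.001]
[-0.0123, 0.022, 0.0064] [-0.0, -0.001, 0.057]
[-0.0148, 0.0503, 0.0064] [-0.0, -0.001, 0.113]
[-0.019, 0.0783, 0.0064] [-0.0, -0.001, 0.168]
[-0.0248, 0.1061, 0.0064] [-0.0, -0.001, 0.224]
[-0.0322, 0.1335, 0.0064] [-0.0, -0.001, 0.28]
[-0.0412, 0.1604, 0.0064] [-0.0, -0.001, 0.335]
[-0.0517, 0.1867, 0.0064] [-0.0, -0.001, 0.391]
[-0.0638, 0.2124, 0.0063] [-0.0, -0.001, 0.447]
[-0.0773, 0.2373, 0.0063] [-0.0, -0.001, 0.502]
[-0.0922, 0.2614, 0.0063] [-0.001, -0.001, 0.558]
```

Call:
apply_moves([
  [0,[-0.0115,-0.006,0.006],[0,0,0]],
  [0,[-0.012,0.022,0.006],[0,0,0.057]],
  [0,[-0.015,0.05,0.006],[0,0,0.113]],
  [0,[-0.019,0.078,0.006],[0,0,0.168]],
  [0,[-0.025,0.106,0.006],[0,0,0.224]],
  [0,[-0.032,0.1335,0.006],[0,0,0.28]],
  [0,[-0.041,0.16,0.006],[0,0,0.335]],
  [0,[-0.052,0.187,0.006],[0,0,0.39]],
  [0,[-0.064,0.212,0.006],[0,0,0.447]],
  [0,[-0.077,0.237,0.006],[0,0,0.502]],
  [0,[-0.092,0.261,0.006],[0,0,0.558]],
  [0,[-0.092,0.261,0.006],[0,0,0.558]],
])

```text
t: 6.8
position: [478.1, -228.1, 118.7]
ee_rot: [[0.248, 0.969, 0.002], [0.969, -0.248, -0.002], [-0.001, 0.002, -1.0]]
wrist_force: [-1.0, 0.8, 0.3]
width: 18.6
grip_force: 59.4
```

```bash
python3 - <<'E'
from h import *
H=np.array([441,-368])
def arc(bs,r=146,z=117):return [(*(H+r*np.array([np.sin(b),np.cos(b)])),z,-b) for b in bs]
rows(arc(np.linspace(.25,.8,11)[1:]))
im=crop('scene',120,130,160,120,5,'a3.png')
E
```

```text
t 6.8 pos [ 478.1 -228.1  118.7] phi -0.25 w 18.6 F [-1.   0.8  0.3] q1,6 [-0.59 -0.34]
[0.0035, 0.0224, 0.0059] [0.002, 0.001, 0.052]
[0.0013, 0.0491, 0.0059] [0.002, 0.001, 0.105]
[-0.0024, 0.0756, 0.006] [0.002, 0.001, 0.157]
[-0.0075, 0.1018, 0.006] [0.002, 0.001, 0.21]
[-0.014, 0.1278, 0.0061] [0.002, 0.001, 0.262]
[-0.022, 0.1533, 0.0061] [0.002, 0.001, 0.315]
[-0.0313, 0.1784, 0.0062] [0.002, 0.001, 0.367]
[-0.0421, 0.2029, 0.0063] [0.002, 0.001, 0.42]
[-0.0541, 0.2268, 0.0063] [0.002, 0.001, 0.472]
[-0.0675, 0.25, 0.0064] [0.002, 0.0, 0.525]
```

View pics/a3.png

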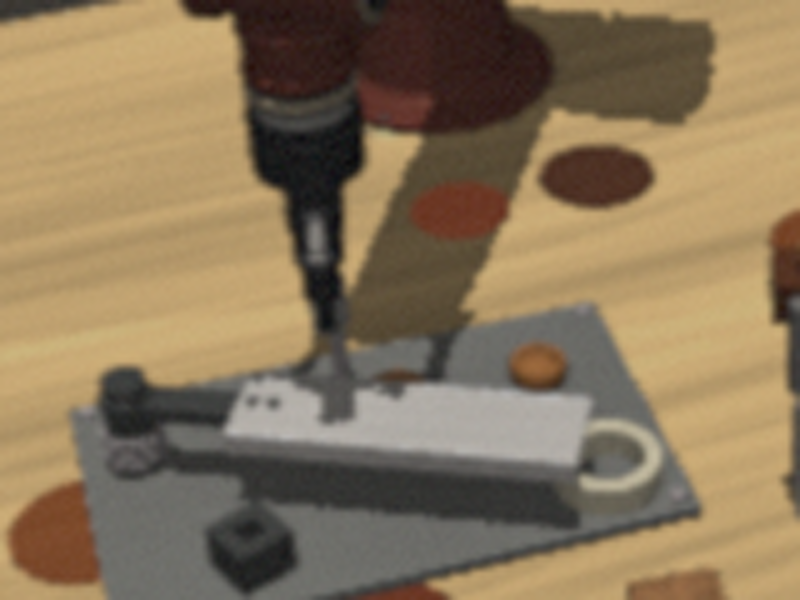

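The pin is pushing the trailing edge and the arm is swinging. Continuing round.

Call:
apply_moves([
  [0,[0.003,0.022,0.005],[0,0,0.052]],
  [0,[0.001,0.049,0.006],[0,0,0.105]],
  [0,[-0.002,0.0755,0.006],[0,0,0.157]],
  [0,[-0.0075,0.102,0.006],[0,0,0.21]],
  [0,[-0.014,0.128,0.006],[0,0,0.262]],
  [0,[-0.022,0.153,0.006],[0,0,0.315]],
  [0,[-0.031,0.178,0.006],[0,0,0.367]],
  [0,[-0.042,0.203,0.006],[0,0,0.42]],
  [0,[-0.054,0.227,0.006],[0,0,0.472]],
  [0,[-0.0675,0.25,0.006],[0,0,0.525]],
])

```text
t: 7.85
position: [544.4, -265.0, 115.8]
ee_rot: [[0.718, 0.696, -0.001], [0.696, -0.718, 0.002], [0.001, -0.002, -1.0]]
wrist_force: [-1.2, 2.2, -0.2]
width: 18.5
grip_force: 59.6
```

```bash
python3 - <<'E'
from h import *
H=np.array([441,-368])
def arc(bs,r=146,z=117):return [(*(H+r*np.array([np.sin(b),np.cos(b)])),z,-b) for b in bs]
rows(arc(np.linspace(.8,1.24,10)[1:]))
E
```

```text
t 7.85 pos [ 544.4 -265.   115.8] phi -0.801 w 18.5 F [-1.2  2.2 -0.2] q1,6 [-0.58  0.22]
[-0.0003, 0.0299, -0.004] [-0.001, -0.001, 0.045]
[-0.002, 0.0537, -0.004] [-0.001, -0.001, 0.092]
[-0.0049, 0.0773, -0.004] [-0.001, -0.001, 0.139]
[-0.0089, 0.1007, -0.0041] [-0.002, -0.001, 0.185]
[-0.014, 0.1239, -0.0041] [-0.002, -0.001, 0.232]
[-0.0203, 0.1469, -0.0042] [-0.002, -0.0, 0.279]
[-0.0277, 0.1695, -0.0042] [-0.002, -0.0, 0.325]
[-0.0362, 0.1917, -0.0042] [-0.002, -0.0, 0.372]
[-0.0458, 0.2135, -0.0043] [-0.002, -0.0, 0.419]
```

Call:
apply_moves([
  [0,[0,0.03,-0.004],[0,0,0.045]],
  [0,[-0.002,0.054,-0.004],[0,0,0.092]],
  [0,[-0.005,0.077,-0.004],[0,0,0.139]],
  [0,[-0.009,0.1,-0.004],[0,0,0.185]],
  [0,[-0.014,0.124,-0.004],[0,0,0.232]],
  [0,[-0.02,0.147,-0.004],[0,0,0.279]],
  [0,[-0.028,0.17,-0.004],[0,0,0.325]],
  [0,[-0.036,0.192,-0.004],[0,0,0.372]],
  [0,[-0.046,0.2135,-0.004],[0,0,0.419]],
  [0,[-0.046,0.2135,-0.004],[0,0,0.419]],
  [0,[-0.046,0.2135,-0.004],[0,0,0.419]],
])

```text
t: 8.95
position: [578.8, -320.6, 116.4]
ee_rot: [[0.945, 0.327, -0.001], [0.327, -0.945, 0.001], [-0.0, -0.001, -1.0]]
wrist_force: [-0.4, 2.5, -1.3]
width: 18.7
grip_force: 59.4
```

```bash
python3 - <<'E'
from h import *
rows([])
a=snapshot('scene')[190:260,130:230];b=snapshot('top')[170:245,295:375]
cv2.imwrite('pics/a4.png',np.hstack([cv2.resize(a,(400,280),interpolation=3),cv2.resize(b,(299,280),interpolation=3)]))
cv2.imwrite('pics/a4.png',cv2.resize(a,(800,560),interpolation=cv2.INTER_CUBIC))
E
```

```text
t 8.95 pos [ 578.8 -320.6  116.4] phi -1.238 w 18.7 F [-0.4  2.5 -1.3] q1,6 [-0.62  0.62]
```

View pics/a4.png

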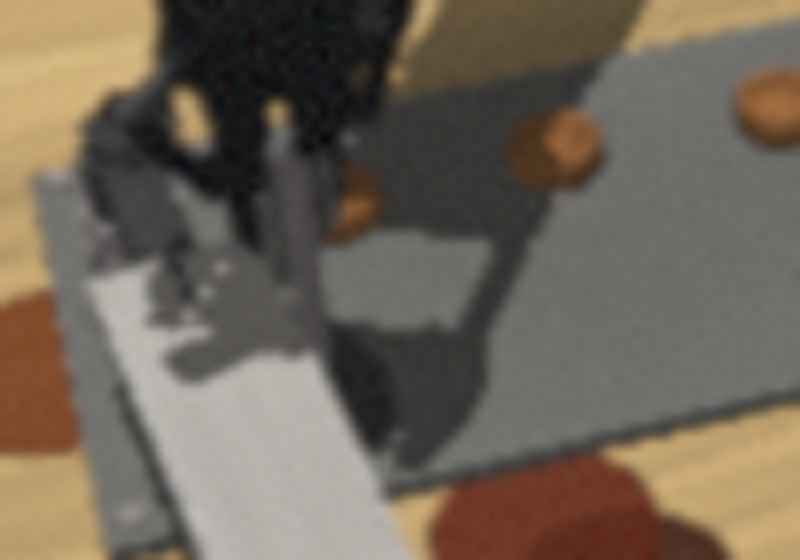

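The pin stands at the arm's edge; the shield hides the socket from this camera. Three discs are visible at (350,205), (560,150) and (775,105). I'll probe downward by feel.

Call:
apply_moves([
  [0,[0,0,0.005],[0,0,0]],
  [0,[0,0,0.01],[0,0,0]],
  [0,[0,0,0.015],[0,0,0]],
  [0,[0,0,0.02],[0,0,0]],
  [0,[0,0,0.025],[0,0,0]],
  [0,[0,0,0.03],[0,0,0]],
  [0,[0,0,0.03],[0,0,0]],
])

```text
t: 9.75
position: [579.3, -321.8, 108.1]
ee_rot: [[0.946, 0.325, 0.0], [0.325, -0.946, -0.002], [-0.0, 0.002, -1.0]]
wrist_force: [-1.9, 1.4, 4.6]
width: 18.5
grip_force: 60.0
```

Call:
apply_moves([
  [0,[0,0,0.005],[0,0,0]],
  [0,[0,0,0.01],[0,0,0]],
  [0,[0,0,0.01],[0,0,0]],
])

```text
t: 10.05
position: [578.8, -321.8, 105.0]
ee_rot: [[0.946, 0.325, -0.001], [0.325, -0.946, -0.001], [-0.002, 0.001, -1.0]]
wrist_force: [-4.1, 1.6, 5.5]
width: 18.6
grip_force: 60.0
```

Call:
apply_moves([
  [0,[-0.005,-0.0015,0],[0,0,0]],
  [0,[-0.005,-0.0015,0.005],[0,0,0]],
  [0,[-0.005,-0.0015,0.01],[0,0,0]],
  [0,[-0.005,-0.0015,0.01],[0,0,0]],
])

```text
t: 10.45
position: [577.1, -320.9, 100.4]
ee_rot: [[0.946, 0.325, -0.001], [0.325, -0.946, 0.001], [-0.001, -0.001, -1.0]]
wrist_force: [-2.3, 1.3, 1.8]
width: 18.6
grip_force: 59.8
```

Call:
apply_moves([
  [0,[-0.003,-0.001,0.005],[0,0,0]],
  [0,[-0.003,-0.001,0.012],[0,0,0]],
  [0,[-0.003,-0.001,0.018],[0,0,0]],
  [0,[-0.003,-0.001,0.024],[0,0,0]],
  [0,[-0.003,-0.001,0.024],[0,0,0]],
])

```text
t: 10.95
position: [576.6, -320.9, 93.5]
ee_rot: [[0.946, 0.325, -0.0], [0.325, -0.946, 0.001], [-0.0, -0.001, -1.0]]
wrist_force: [-0.1, 2.7, -1.5]
width: 18.8
grip_force: 59.7
```

Seating cleanly. Going down to the bottom (about z 84.5).

Call:
apply_moves([
  [0,[0,0,0.007],[0,0,0]],
  [0,[0,0,0.014],[0,0,0]],
  [0,[0,0,0.021],[0,0,0]],
  [0,[0,0,0.027],[0,0,0]],
  [0,[0,0,0.027],[0,0,0]],
])

```text
t: 11.45
position: [576.6, -321.1, 85.6]
ee_rot: [[0.946, 0.325, -0.0], [0.325, -0.946, 0.0], [-0.0, -0.0, -1.0]]
wrist_force: [-1.1, 2.2, -0.1]
width: 18.9
grip_force: 59.6
```

Call:
apply_moves([
  [45,[0,0,0.003],[0,0,0]],
  [45,[0,0,0.003],[0,0,0]],
  [45,[0,0,0.003],[0,0,0]],
  [45,[0,0,0.003],[0,0,0]],
  [45,[0,0,-0.1],[0,0,0]],
  [45,[0,0,-0.25],[0,0,0]],
  [45,[0,0,-0.4],[0,0,0]],
  [45,[0,0,-0.5],[0,0,0]],
  [45,[0,0,-0.5],[0,0,0]],
])

```text
t: 12.35
position: [579.3, -323.2, 244.1]
ee_rot: [[0.946, 0.325, 0.01], [0.325, -0.946, -0.008], [0.007, 0.011, -1.0]]
wrist_force: [-0.7, -0.5, 1.0]
width: 44.9
grip_force: 0.0
```

```bash
python3 - <<'E'
from h import *
rows([(530,188,240,0.05)])
a=snapshot('scene')[140:280,120:320];cv2.imwrite('pics/a5.png',cv2.resize(a,(800,560),interpolation=cv2.INTER_CUBIC))
E
```

```text
t 12.35 pos [ 579.3 -323.2  244.1] phi -1.24 w 44.9 F [-0.7 -0.5  1. ] q1,6 [-0.62  0.62]
[0.3986, -1.665, -0.0009] [0.013, 0.001, -1.231]
```

View pics/a5.png

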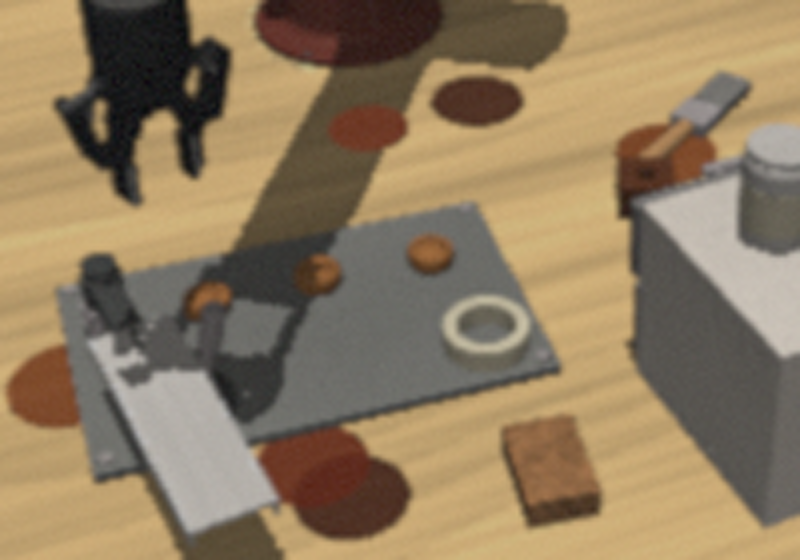

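The pin stands in the socket and holds the arm back. The three discs are at about (210,298), (318,273) and (430,252) in the crop. Now I'll refine the handle position from the first top picture.

```bash
python3 - <<'E'
from h import *
im=cv2.imread('pics/top0.png').max(2)
print(im[172:202,188:224:3])
print(im[190:194,184:230])
E
```

```text
[[128 125 126 127 125 123 113 106 100  96  95  80]
 [123 109 107 101  96  92  82  72  67  58  64  62]
 [ 91  83  69  71  64  62  63  61  67  70  72  79]
 [ 63  64  67  68  68  70  83  87  97 100  93  83]
 [ 76  82  88  92  98  90  94  96 101  99  89  80]
 [ 90  95  95  95 103  91  91  85  83  81  78  76]
 [ 87  89  83  82  84  79  80  77  75  79  74  76]
 [ 78  79  74  76  78  77  78  81  75  83  72  62]
 [ 78  74  75  79  79  75  64  58  58  60  54  36]
 [ 69  62  58  59  58  50  38  32  26  32  34  22]
 [ 55  37  29  28  29  24  24  26  17  19  61  19]
 [ 26  43  25  23  19  23  22  18  20  24  70  22]
 [ 23  71  22  22  21  21  29  23  18  26  75  30]
 [ 17  87  17  23  20  28  24  21  22  23  73  41]
 [ 14  89  33  22  31  36  38  41  46  52  79  45]
 [ 30  92  41  45  50  52  56  54  60  60  79  54]
 [ 44  92  45  58  60  57  63  62  59  59  74  72]
 [ 51  98  43  58  57  57  59  56  61  68  75  82]
 [ 56  94  45  56  64  70  77  74  79  96 104  94]
 [ 63  93  69  78  91  96  94  90  88  95  97  89]
 [ 75  99  89  89  93  95  88  79  77  77  70  69]
 [ 84  91  76  77  70  70  74
[... 495 characters left out ...]
9  64  67
   69  70  75  73  77  77  76  74  76  81  79  84  90  96  97  97 104 101
   99  94  88  77  62  61  66  66  64  64]
 [ 58  57  60  56  63  73  80  93  84  73  69  73  74  78  84  85  91  98
   96  96 101  96  94  93  90  90  91  86  88  91  90  95  98  96  97  95
   90  89  84  87  76  95 100 100  98 100]
 [ 59  59  55  58  75  94 101  99  96  89  89  88  88  89  89  92  93  92
   94  95  97  91  88  87  82  79  76  77  77  78  72  77  77  74  70  66
   60  69  78  86  87 114 120 122 119 122]
 [ 69  68  70  71  84  94  96  91  85  78  76  77  76  77  70  73  70  75
   70  70  80  76  74  71  76  73  73  72  75  76  77  78  78  75  79  79
   61  63  67  92 106 121 122 127 126 125]]
```

Call:
apply_moves([
  [40,[0.4,-0.98,0],[0,0,-0.98]],
  [40,[0.4,-0.98,0],[0,0,-0.98]],
  [40,[0.4,-0.98,0],[0,0,-0.98]],
  [40,[0.4,-0.98,0],[0,0,-0.98]],
  [40,[0.4,-0.98,0],[0,0,-0.98]],
  [40,[0.4,-0.98,0],[0,0,-0.98]],
  [40,[0.4,-0.98,0],[0,0,-0.98]],
  [40,[0.4,-0.98,0],[0,0,-0.98]],
  [40,[0.4,-0.98,0],[0,0,-0.98]],
  [40,[0.4,-0.98,0],[0,0,-0.98]],
])

```text
t: 13.4
position: [594.2, -5.3, 235.1]
ee_rot: [[0.214, 0.977, -0.002], [0.977, -0.214, -0.0], [-0.001, -0.001, -1.0]]
wrist_force: [-0.0, -0.4, 0.3]
width: 40.2
grip_force: 0.0
```

```bash
python3 - <<'E'
from h import *
a,b=ray('top',(189,192.2),147),ray('top',(223.5,190.6),147);print(a,b,(a+b)/2)
c=(a+b)/2+np.array([-2,2,0])
rows([(c[0]-7,c[1],215,.05),(c[0]-7,c[1],120,.05)])
E
```

```text
[589.51731202 252.11277764 147.        ] [594.08314352 126.21884849 147.        ] [591.80022777 189.16581307 147.        ]
t 13.4 pos [594.2  -5.3 235.1] phi -0.216 w 40.2 F [-0.  -0.4  0.3] q1,6 [-0.13  0.08]
[0.6315, -0.1773, 0.0667] [-0.001, 0.0, -0.254]
[0.6317, -0.1769, 0.3834] [-0.001, 0.0, -0.254]
```

Call:
apply_moves([
  [40,[0.63,-0.177,0.06],[0,0,-0.25]],
  [40,[0.63,-0.177,0.06],[0,0,-0.25]],
  [40,[0.63,-0.177,0.06],[0,0,-0.25]],
  [40,[0.63,-0.177,0.06],[0,0,-0.25]],
  [40,[0.63,-0.177,0.06],[0,0,-0.25]],
  [40,[0.63,-0.177,0.06],[0,0,-0.25]],
  [40,[0.63,-0.177,0.18],[0,0,-0.25]],
  [40,[0.63,-0.177,0.25],[0,0,-0.25]],
  [40,[0.63,-0.177,0.27],[0,0,-0.25]],
  [40,[0.63,-0.177,0.29],[0,0,-0.25]],
  [40,[0.63,-0.177,0.29],[0,0,-0.25]],
])

```text
t: 14.5
position: [583.2, 190.8, 149.4]
ee_rot: [[-0.047, 0.999, 0.0], [0.999, 0.047, -0.0], [-0.0, 0.0, -1.0]]
wrist_force: [0.3, 0.8, 0.3]
width: 40.2
grip_force: 0.0
```

Call:
apply_moves([
  [40,[0,0,0.02],[0,0,0]],
  [40,[0,0,0.04],[0,0,0]],
  [40,[0,0,0.06],[0,0,0]],
  [40,[0,0,0.06],[0,0,0]],
])

```text
t: 14.9
position: [581.9, 191.8, 129.9]
ee_rot: [[-0.049, 0.999, -0.002], [0.999, 0.049, -0.0], [-0.0, -0.002, -1.0]]
wrist_force: [-0.9, 0.9, 0.0]
width: 40.3
grip_force: 0.0
```

No contact; going lower and closing on the bar.

Call:
apply_moves([
  [40,[0,0,0.025],[0,0,0]],
  [40,[0,0,0.025],[0,0,0]],
  [0,[0,0,0.025],[0,0,0]],
  [0,[0,0,0.025],[0,0,0]],
  [0,[0,0,0.025],[0,0,0]],
  [0,[0,0,0.025],[0,0,0]],
  [0,[0,0,0.025],[0,0,0]],
])

```text
t: 15.6
position: [583.0, 191.8, 124.1]
ee_rot: [[-0.049, 0.999, 0.001], [0.999, 0.049, 0.0], [-0.0, 0.001, -1.0]]
wrist_force: [0.4, -0.4, 1.7]
width: 8.8
grip_force: 58.6
```

Call:
apply_moves([
  [0,[0,-0.05,0],[0,0,0]],
  [0,[0,-0.12,0],[0,0,0]],
  [0,[0,-0.19,0],[0,0,0]],
  [0,[0,-0.26,0],[0,0,0]],
  [0,[0,-0.33,0],[0,0,0]],
  [0,[0,-0.4,0],[0,0,0]],
  [0,[0,-0.45,0],[0,0,0]],
  [0,[0,-0.47,0],[0,0,0]],
  [0,[0,-0.48,0],[0,0,0]],
  [0,[0,-0.48,0],[0,0,0]],
])

```text
t: 16.6
position: [455.0, 184.2, 124.5]
ee_rot: [[-0.047, 0.998, 0.048], [0.999, 0.047, 0.003], [0.001, 0.048, -0.999]]
wrist_force: [71.8, 3.9, -47.8]
width: 9.0
grip_force: 58.3
```

Call:
apply_moves([
  [0,[0,0.03,0],[0,0,0]],
  [0,[0,0.04,0],[0,0,0]],
  [0,[0,0.04,0],[0,0,0]],
])

```text
t: 16.9
position: [454.9, 184.2, 124.2]
ee_rot: [[-0.048, 0.999, 0.01], [0.999, 0.048, -0.002], [-0.002, 0.01, -1.0]]
wrist_force: [15.4, -3.7, -7.3]
width: 8.6
grip_force: 61.9
```

```bash
python3 - <<'E'
from h import *
rows([(455,184,124,.049)])
b=snapshot('top')[110:290,120:320];cv2.imwrite('pics/a6.png',cv2.resize(b,None,fx=3.3,fy=3.3,interpolation=cv2.INTER_CUBIC))
E
```

```text
t 16.9 pos [454.9 184.2 124.2] phi 0.048 w 8.6 F [15.4 -3.7 -7.3] q1,6 [0.24 0.19]
[-0.0007, 0.0002, 0.0006] [0.009, 0.002, -0.001]
```

View pics/a6.png

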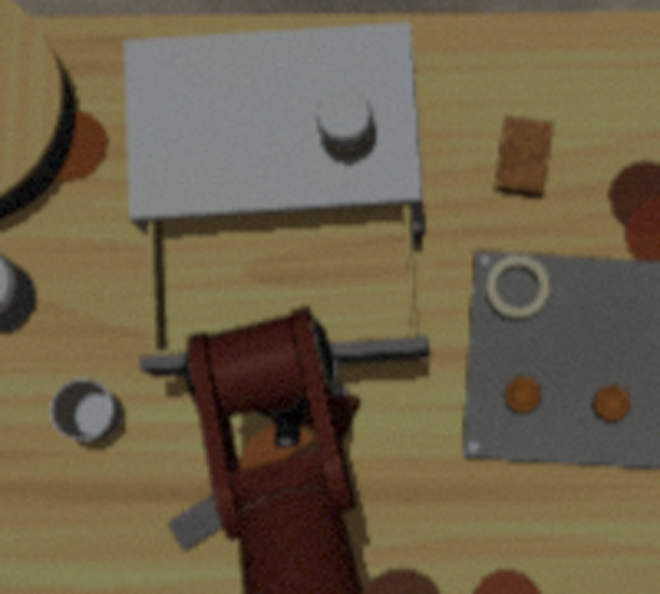

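The drawer is out on its stop: its front panel is at row ~350 in the crop and its interior spans columns 157–412. It had started slightly ajar. I'll release the bar gently.

Call:
apply_moves([
  [0,[0,0.006,0],[0,0,0]],
  [22,[0,0.006,0],[0,0,0]],
  [22,[0,0.006,0],[0,0,0]],
  [22,[0,0.006,0],[0,0,0]],
  [22,[0,0.006,-0.1],[0,0,0]],
  [22,[0,0.006,-0.2],[0,0,0]],
  [22,[0,0.006,-0.35],[0,0,0]],
  [22,[0,0.006,-0.35],[0,0,0]],
])

```text
t: 17.75
position: [455.7, 186.6, 236.2]
ee_rot: [[-0.049, 0.999, 0.012], [0.999, 0.049, 0.003], [0.003, 0.012, -1.0]]
wrist_force: [0.0, 1.1, 0.3]
width: 21.8
grip_force: 0.0
```

```bash
python3 - <<'E'
from h import *
# discs: orange blobs on the plate in both views
for n,box,off in(('top',(255,360,188,255),0),('scene',(130,265,185,260),0)):
    im=snapshot(n);hsv=cv2.cvtColor(im,cv2.COLOR_BGR2HSV);m=cv2.inRange(hsv,(3,120,40),(18,255,255))
    x0,x1,y0,y1=box;k=np.zeros_like(m);k[y0:y1,x0:x1]=m[y0:y1,x0:x1]
    N,L,st,ce=cv2.connectedComponentsWithStats(k)
    for i in range(1,N):
        if st[i,4]>15:print(n,st[i].tolist(),ce[i].round(1),ray(n,ce[i],28 if n=='top' else 24)[:2].round(1))
t=snapshot('top');cv2.imwrite('pics/a7t.png',t)
T=lambda u,v,z:ray('top',(120+u/3.3,110+v/3.3),z)[:2].round(1)
print('drawer inner front',T(160,350,168),T(415,340,168),'cab front',T(133,216,180),T(420,203,180),'walls',T(157,280,158),T(412,280,158))
rows([])
E
```

```text
top [273, 224, 11, 11, 92] [278.2 229.1] [463.1 -77.1]
top [300, 227, 11, 11, 90] [305.  231.9] [ 450.9 -181. ]
top [326, 228, 11, 10, 87] [331.1 232.4] [ 447.8 -282.1]
scene [222, 199, 11, 9, 75] [227.1 202.9] [468.3 -75.4]
scene [194, 204, 11, 9, 80] [199.  208.2] [ 456.9 -179.3]
scene [166, 211, 11, 9, 53] [170.5 213.9] [ 447.  -282.2]
scene [130, 226, 10, 21, 166] [133.7 237.2] [ 516.6 -425.5]
scene [246, 244, 19, 16, 268] [255.5 251.8] [740.9 -79.9]
scene [185, 247, 35, 13, 323] [200.6 254.1] [ 680.7 -245. ]
drawer inner front [499.4 320.4] [507.1  44.8] cab front [645.6 351. ] [656.9  38. ] walls [578.4 327.6] [575.3  47.9]
t 17.9 pos [452.3 185.6 228.4] phi 0.049 w 21.8 F [ 0.4 -0.  -0.6] q1,6 [0.24 0.19]
```

```bash
python3 - <<'E'
from h import *
rows([(462,-75,110,-1.55),(462,-75,16,-1.55)])
E
```

```text
t 17.9 pos [452.3 185.6 228.4] phi 0.049 w 21.8 F [ 0.4 -0.  -0.6] q1,6 [0.24 0.19]
[-0.8694, -0.0101, 0.3946] [-0.0, -0.0, 1.527]
[-0.8694, -0.0101, 0.708] [-0.0, -0.0, 1.527]
```

Call:
apply_moves([
  [66,[-0.87,-0.01,0.1],[0,0,1]],
  [66,[-0.87,-0.01,0.1],[0,0,1]],
  [66,[-0.87,-0.01,0.1],[0,0,1]],
  [66,[-0.87,-0.01,0.1],[0,0,1]],
  [66,[-0.87,-0.01,0.1],[0,0,1]],
  [66,[-0.87,-0.01,0.1],[0,0,1]],
  [66,[-0.87,-0.01,0.1],[0,0,1]],
  [66,[-0.87,-0.01,0.1],[0,0,1]],
  [66,[-0.87,-0.01,0.1],[0,0,1]],
])

```text
t: 18.8
position: [461.5, -74.9, 197.1]
ee_rot: [[0.839, 0.544, -0.002], [0.544, -0.839, 0.001], [-0.002, -0.002, -1.0]]
wrist_force: [0.4, -0.1, -0.7]
width: 65.9
grip_force: 0.0
```

```bash
python3 - <<'E'
from h import *
rows([(462,-75,60,-1.55),(462,-75,16,-1.55)])
E
```

```text
t 18.8 pos [461.5 -74.9 197.1] phi -0.995 w 65.9 F [ 0.4 -0.1 -0.7] q1,6 [-0.32  0.67]
[0.0018, 0.002, 0.4571] [-0.002, 0.002, 0.53]
[0.0021, 0.0023, 0.6038] [-0.002, 0.002, 0.53]
```

Call:
apply_moves([
  [66,[0.002,0.002,0.15],[0,0,0.53]],
  [66,[0.002,0.002,0.3],[0,0,0.53]],
  [66,[0.002,0.002,0.43],[0,0,0.53]],
  [66,[0.002,0.002,0.5],[0,0,0.53]],
  [66,[0.002,0.002,0.55],[0,0,0.53]],
  [66,[0.002,0.002,0.58],[0,0,0.53]],
  [66,[0.002,0.002,0.6],[0,0,0.53]],
  [66,[0.002,0.002,0.61],[0,0,0.53]],
  [66,[0.002,0.002,0.61],[0,0,0.53]],
])

```text
t: 19.7
position: [463.4, -75.5, 15.9]
ee_rot: [[1.0, 0.018, 0.001], [0.018, -1.0, -0.0], [0.001, 0.0, -1.0]]
wrist_force: [0.4, 0.1, 0.2]
width: 65.8
grip_force: 0.0
```

Call:
apply_moves([
  [66,[0,0,0.006],[0,0,0]],
  [0,[0,0,0.006],[0,0,0]],
  [0,[0,0,0.006],[0,0,0]],
  [0,[0,0,0.006],[0,0,0]],
  [0,[0,0,0.006],[0,0,0]],
  [0,[0,0,0.006],[0,0,0]],
  [0,[0,0,-0.1],[0,0,0]],
  [0,[0,0,-0.25],[0,0,0]],
  [0,[0,0,-0.4],[0,0,0]],
  [0,[0,0,-0.55],[0,0,0]],
  [0,[0,0,-0.65],[0,0,0]],
  [0,[0,0,-0.65],[0,0,0]],
])

```text
t: 20.9
position: [465.9, -76.4, 216.6]
ee_rot: [[1.0, 0.017, 0.01], [0.017, -1.0, -0.003], [0.01, 0.003, -1.0]]
wrist_force: [0.3, -0.2, 0.5]
width: 42.1
grip_force: 60.8
```

```bash
python3 - <<'E'
from h import *
rows([(557,268,215,-1.52),(557,268,105,-1.52)])
E
```

```text
t 20.9 pos [465.9 -76.4 216.6] phi -1.554 w 42.1 F [ 0.3 -0.2  0.5] q1,6 [-0.32  1.23]
[0.3234, -1.1428, 0.0044] [0.003, -0.009, -0.032]
[0.3198, -1.144, 0.3711] [0.003, -0.009, -0.032]
```

Call:
apply_moves([
  [0,[0.32,-0.98,0],[0,0,-0.03]],
  [0,[0.32,-0.98,0],[0,0,-0.03]],
  [0,[0.32,-0.98,0],[0,0,-0.03]],
  [0,[0.32,-0.98,0],[0,0,-0.03]],
  [0,[0.32,-0.98,0],[0,0,-0.03]],
  [0,[0.32,-0.98,0],[0,0,-0.03]],
  [0,[0.32,-0.98,0],[0,0,-0.03]],
  [0,[0.32,-0.98,0],[0,0,-0.03]],
  [0,[0.32,-0.98,0],[0,0,-0.03]],
])

```text
t: 21.8
position: [553.4, 219.2, 209.3]
ee_rot: [[0.999, 0.048, -0.002], [0.048, -0.999, -0.001], [-0.002, 0.001, -1.0]]
wrist_force: [-0.2, -0.1, 0.5]
width: 41.6
grip_force: 60.9
```

```bash
python3 - <<'E'
from h import *
rows([(557,268,180,-1.52),(557,268,105,-1.52)])
E
```

```text
t 21.8 pos [553.4 219.2 209.3] phi -1.523 w 41.6 F [-0.2 -0.1  0.5] q1,6 [0.25 1.77]
[0.02, -0.1621, 0.0975] [0.001, 0.002, -0.002]
[0.0206, -0.1624, 0.3475] [0.001, 0.002, -0.002]
```

Call:
apply_moves([
  [0,[0.02,-0.16,0],[0,0,0]],
  [0,[0.02,-0.16,0.1],[0,0,0]],
  [0,[0.02,-0.16,0.2],[0,0,0]],
  [0,[0.02,-0.16,0.28],[0,0,0]],
  [0,[0.02,-0.16,0.32],[0,0,0]],
  [0,[0.02,-0.16,0.345],[0,0,0]],
  [0,[0.02,-0.16,0.352],[0,0,0]],
  [0,[0.02,-0.16,0.352],[0,0,0]],
])

```text
t: 22.6
position: [558.4, 268.0, 106.0]
ee_rot: [[0.999, 0.048, 0.001], [0.048, -0.999, 0.0], [0.002, -0.0, -1.0]]
wrist_force: [-0.4, 0.1, 0.3]
width: 41.8
grip_force: 61.0
```

Call:
apply_moves([
  [0,[0,0,0.006],[0,0,0]],
  [0,[0,0,0.01],[0,0,0]],
  [0,[0,0,0.01],[0,0,0]],
])

```text
t: 22.9
position: [558.3, 268.5, 102.9]
ee_rot: [[0.999, 0.049, 0.002], [0.049, -0.999, 0.0], [0.002, -0.0, -1.0]]
wrist_force: [0.8, -0.1, 1.1]
width: 41.4
grip_force: 61.1
```

Close to the floor. Releasing, rising and going over to disc B.

Call:
apply_moves([
  [0,[0,0,0.003],[0,0,0]],
  [56,[0,0,0.003],[0,0,0]],
  [56,[0,0,0.003],[0,0,0]],
  [56,[0,0,0.003],[0,0,0]],
  [56,[0,0,-0.1],[0,0,0]],
  [56,[0,0,-0.25],[0,0,0]],
  [56,[0,0,-0.4],[0,0,0]],
  [56,[0,0,-0.4],[0,0,0]],
])

```text
t: 23.7
position: [561.4, 269.7, 231.0]
ee_rot: [[0.999, 0.049, 0.013], [0.049, -0.999, 0.005], [0.014, -0.004, -1.0]]
wrist_force: [0.0, 0.1, 0.9]
width: 55.9
grip_force: 0.0
```

```bash
cat > d.py <<'E'
from h import *
n='top'
def blobs(box=(150,360,165,260),n='top'):
    im=snapshot(n);hsv=cv2.cvtColor(im,cv2.COLOR_BGR2HSV);m=cv2.inRange(hsv,(3,120,40),(18,255,255))
    x0,x1,y0,y1=box;k=np.zeros_like(m);k[y0:y1,x0:x1]=m[y0:y1,x0:x1]
    N,L,st,ce=cv2.connectedComponentsWithStats(k)
    for i in range(1,N):
        if st[i,4]>15:print(n,st[i].tolist(),ce[i].round(1),'z28',ray(n,ce[i],28)[:2].round(1),'z116',ray(n,ce[i],116)[:2].round(1))
    return im
E
python3 - <<'E'
from d import *
rows([(450,-178,215,-1.55)])
blobs()
E
```

```text
t 23.7 pos [561.4 269.7 231. ] phi -1.522 w 55.9 F [0.  0.1 0.9] q1,6 [0.33 1.85]
[-0.4443, 1.4726, 0.0416] [-0.004, -0.013, 0.027]
top [150, 165, 53, 95, 2371] [174.4 214.6] z28 [524.7 325.9] z116 [511.9 309.2]
top [270, 165, 15, 6, 60] [277.6 166.6] z28 [713.  -79.6] z116 [690.4 -75.2]
top [302, 165, 32, 24, 570] [318.5 176.3] z28 [ 671.5 -241.6] z116 [ 651.1 -228.8]
top [300, 227, 11, 11, 93] [305.1 231.8] z28 [ 451.3 -181.3] z116 [ 442.3 -171.6]
top [326, 228, 11, 10, 89] [331.1 232.4] z28 [ 447.9 -282.4] z116 [ 439.1 -267.5]
top [213, 230, 9, 4, 16] [216.5 231.4] z28 [457.3 162. ] z116 [448.  153.8]
top [200, 234, 27, 26, 376] [212.5 245.7] z28 [402.3 177.2] z116 [395.9 168.3]
```

Call:
apply_moves([
  [66,[-0.44,1,0.02],[0,0,0.03]],
  [66,[-0.44,1,0.02],[0,0,0.03]],
  [66,[-0.44,1,0.02],[0,0,0.03]],
  [66,[-0.44,1,0.02],[0,0,0.03]],
  [66,[-0.44,1,0.02],[0,0,0.03]],
  [66,[-0.44,1,0.02],[0,0,0.03]],
  [66,[-0.44,1,0.02],[0,0,0.03]],
  [66,[-0.44,1,0.02],[0,0,0.03]],
  [66,[-0.44,1,0.02],[0,0,0.03]],
])

```text
t: 24.65
position: [439.8, -37.9, 214.6]
ee_rot: [[1.0, 0.016, -0.002], [0.016, -1.0, 0.001], [-0.002, -0.001, -1.0]]
wrist_force: [-0.1, 0.0, 0.3]
width: 65.9
grip_force: 0.0
```

```bash
python3 - <<'E'
from d import *
rows([(450,-179,150,-1.55),(450,-179,14,-1.55)])
b=blobs()[165:265,150:310];cv2.imwrite('pics/a8.png',cv2.resize(b,None,fx=5,fy=5,interpolation=cv2.INTER_CUBIC))
E
```

```text
t 24.65 pos [439.8 -37.9 214.6] phi -1.555 w 65.9 F [-0.1  0.   0.3] q1,6 [-0.26  1.3 ]
[0.0271, 0.4712, 0.2149] [-0.001, 0.002, -0.005]
[0.028, 0.4717, 0.6682] [-0.001, 0.002, -0.005]
top [270, 165, 16, 7, 62] [277.7 166.8] z28 [712.4 -80.1] z116 [689.8 -75.7]
top [304, 165, 30, 24, 565] [318.6 176.4] z28 [ 671.2 -241.9] z116 [ 650.8 -229.1]
top [181, 196, 12, 12, 106] [186.7 201.9] z28 [574.4 279. ] z116 [559.  264.8]
top [242, 201, 54, 59, 1317] [268.8 230.1] z28 [459.9 -40.7] z116 [450.5 -38.3]
top [300, 227, 11, 11, 93] [305.  231.8] z28 [ 451.2 -180.9] z116 [ 442.3 -171.2]
top [326, 228, 11, 10, 88] [331.1 232.4] z28 [ 447.7 -282.3] z116 [ 438.9 -267.4]
top [213, 230, 9, 3, 16] [217.  231.2] z28 [458. 160.] z116 [448.7 152. ]
top [210, 234, 18, 10, 97] [219.1 237.6] z28 [433.  151.7] z116 [425.  144.1]
top [192, 239, 28, 21, 466] [205.8 249.7] z28 [387.2 202.4] z116 [381.5 192.2]
```

View pics/a8.png

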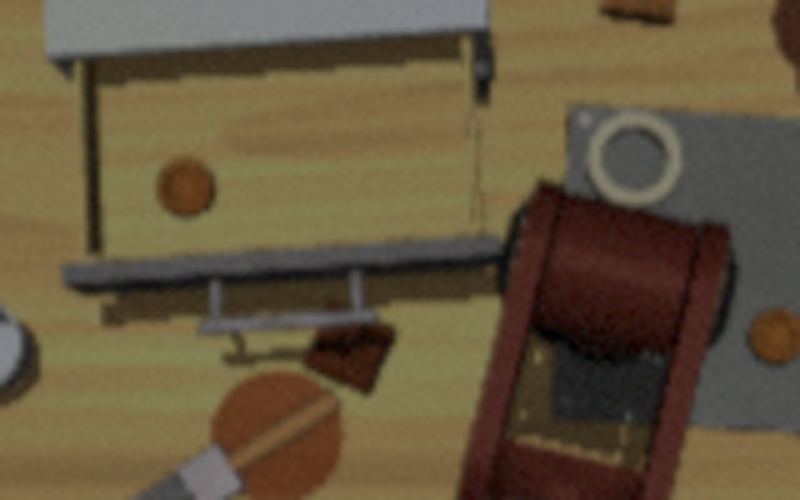

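The first disc lies flat in the drawer at (187,187) in the crop. Now disc B.

Call:
apply_moves([
  [66,[0.028,0.47,0.2],[0,0,0]],
  [66,[0.028,0.47,0.2],[0,0,0]],
  [66,[0.028,0.47,0.2],[0,0,0]],
  [66,[0.028,0.47,0.3],[0,0,0]],
  [66,[0.028,0.47,0.45],[0,0,0]],
  [66,[0.028,0.47,0.58],[0,0,0]],
  [66,[0.028,0.47,0.64],[0,0,0]],
  [66,[0.028,0.47,0.66],[0,0,0]],
  [66,[0.028,0.47,0.668],[0,0,0]],
  [66,[0.028,0.47,0.668],[0,0,0]],
])

```text
t: 25.7
position: [452.4, -178.5, 16.5]
ee_rot: [[1.0, 0.018, 0.001], [0.018, -1.0, -0.001], [0.001, 0.001, -1.0]]
wrist_force: [0.2, -0.5, 0.7]
width: 65.6
grip_force: 0.0
```

Call:
apply_moves([
  [0,[0,0,0],[0,0,0]],
  [0,[0,0,0],[0,0,0]],
  [0,[0,0,0],[0,0,0]],
  [0,[0,0,0],[0,0,0]],
  [0,[0,0,0],[0,0,0]],
  [0,[0,0,-0.1],[0,0,0]],
  [0,[0,0,-0.25],[0,0,0]],
  [0,[0,0,-0.4],[0,0,0]],
  [0,[0,0,-0.55],[0,0,0]],
  [0,[0,0,-0.65],[0,0,0]],
  [0,[0,0,-0.65],[0,0,0]],
  [0,[0,0,-0.65],[0,0,0]],
])

```text
t: 26.9
position: [451.6, -178.8, 211.7]
ee_rot: [[1.0, 0.017, 0.002], [0.017, -1.0, -0.001], [0.002, 0.001, -1.0]]
wrist_force: [-0.4, -0.6, -1.3]
width: 41.1
grip_force: 60.6
```

```bash
python3 - <<'E'
from h import *
rows([(561,188,212,-1.52),(561,188,102,-1.52)])
E
```

```text
t 26.9 pos [ 451.6 -178.8  211.7] phi -1.554 w 41.1 F [-0.4 -0.6 -1.3] q1,6 [-0.53  1.02]
[0.3855, -1.2164, -0.0018] [0.001, -0.002, -0.032]
[0.3847, -1.2169, 0.3649] [0.001, -0.002, -0.032]
```

Call:
apply_moves([
  [0,[0.38,-1,0],[0,0,-0.03]],
  [0,[0.38,-1,0],[0,0,-0.03]],
  [0,[0.38,-1,0],[0,0,-0.03]],
  [0,[0.38,-1,0],[0,0,-0.03]],
  [0,[0.38,-1,0],[0,0,-0.03]],
  [0,[0.38,-1,0],[0,0,-0.03]],
  [0,[0.38,-1,0],[0,0,-0.03]],
  [0,[0.38,-1,0],[0,0,-0.03]],
  [0,[0.38,-1,0],[0,0,-0.03]],
  [0,[0.38,-1,0],[0,0,-0.03]],
])

```text
t: 27.9
position: [559.3, 122.3, 209.3]
ee_rot: [[0.999, 0.047, -0.002], [0.047, -0.999, -0.001], [-0.002, 0.0, -1.0]]
wrist_force: [-0.1, 0.2, -1.3]
width: 41.0
grip_force: 60.8
```

```bash
python3 - <<'E'
from h import *
rows([(561,188,180,-1.52),(561,188,104,-1.52)])
E
```

```text
t 27.9 pos [559.3 122.3 209.3] phi -1.523 w 41.0 F [-0.1  0.2 -1.3] q1,6 [0.09 1.61]
[0.0164, -0.2186, 0.0975] [0.0, 0.002, -0.003]
[0.017, -0.2187, 0.3508] [0.0, 0.002, -0.003]
```

Call:
apply_moves([
  [0,[0.015,-0.22,0],[0,0,0]],
  [0,[0.015,-0.22,0.05],[0,0,0]],
  [0,[0.015,-0.22,0.15],[0,0,0]],
  [0,[0.015,-0.22,0.26],[0,0,0]],
  [0,[0.015,-0.22,0.32],[0,0,0]],
  [0,[0.015,-0.22,0.345],[0,0,0]],
  [0,[0.015,-0.22,0.352],[0,0,0]],
  [0,[0.015,-0.22,0.352],[0,0,0]],
  [0,[0.015,-0.22,0.352],[0,0,0]],
])

```text
t: 28.8
position: [562.1, 188.5, 105.8]
ee_rot: [[0.999, 0.048, 0.002], [0.048, -0.999, -0.001], [0.002, 0.001, -1.0]]
wrist_force: [0.2, -2.2, 1.6]
width: 41.3
grip_force: 61.0
```

Call:
apply_moves([
  [0,[0,0,0.004],[0,0,0]],
  [0,[0,0,0.004],[0,0,0]],
  [56,[0,0,0.004],[0,0,0]],
  [56,[0,0,0.004],[0,0,0]],
  [56,[0,0,0.004],[0,0,0]],
  [56,[0,0,-0.1],[0,0,0]],
  [56,[0,0,-0.25],[0,0,0]],
  [56,[0,0,-0.36],[0,0,0]],
  [56,[0,0,-0.36],[0,0,0]],
  [56,[0,0,-0.36],[0,0,0]],
])

```text
t: 29.8
position: [561.7, 189.7, 213.7]
ee_rot: [[0.999, 0.049, 0.001], [0.049, -0.999, 0.0], [0.001, -0.0, -1.0]]
wrist_force: [0.8, 0.4, -0.5]
width: 56.1
grip_force: 0.0
```

```bash
python3 - <<'E'
from h import *
rows([(446,-279,212,-1.55)])
E
```

```text
t 29.8 pos [561.7 189.7 213.7] phi -1.522 w 56.1 F [ 0.8  0.4 -0.5] q1,6 [0.2  1.72]
[-0.4613, 1.5415, 0.0044] [-0.0, -0.001, 0.027]
```

Call:
apply_moves([
  [64,[-0.46,1,0],[0,0,0.03]],
  [64,[-0.46,1,0],[0,0,0.03]],
  [64,[-0.46,1,0],[0,0,0.03]],
  [64,[-0.46,1,0],[0,0,0.03]],
  [64,[-0.46,1,0],[0,0,0.03]],
  [64,[-0.46,1,0],[0,0,0.03]],
  [64,[-0.46,1,0],[0,0,0.03]],
  [64,[-0.46,1,0],[0,0,0.03]],
  [64,[-0.46,1,0],[0,0,0.03]],
  [64,[-0.46,1,0],[0,0,0.03]],
])

```text
t: 30.8
position: [437.8, -116.0, 211.7]
ee_rot: [[1.0, 0.018, -0.002], [0.018, -1.0, 0.001], [-0.002, -0.001, -1.0]]
wrist_force: [-0.4, -0.5, 0.3]
width: 63.9
grip_force: 0.0
```

```bash
python3 - <<'E'
from d import *
rows([(446,-279,150,-1.55),(446,-279,15,-1.55)])
blobs((170,240,180,220));blobs((295,360,205,255))
E
```

```text
t 30.8 pos [ 437.8 -116.   211.7] phi -1.553 w 63.9 F [-0.4 -0.5  0.3] q1,6 [-0.42  1.13]
[0.0179, 0.5441, 0.2047] [-0.001, 0.002, -0.003]
[0.0188, 0.5447, 0.6547] [-0.001, 0.002, -0.003]
top [181, 195, 12, 12, 104] [186.7 200.9] z28 [578.6 279.2] z116 [563. 265.]
top [203, 195, 12, 12, 104] [208.1 200.8] z28 [578.  195.6] z116 [562.4 185.8]
top [295, 205, 29, 50, 632] [307.8 225.2] z28 [ 477.2 -192.5] z116 [ 466.9 -182.2]
top [326, 228, 11, 10, 87] [331.2 232.5] z28 [ 447.6 -282.5] z116 [ 438.8 -267.6]
```

Call:
apply_moves([
  [64,[0.018,0.544,0],[0,0,0]],
  [64,[0.018,0.544,0.1],[0,0,0]],
  [64,[0.018,0.544,0.2],[0,0,0]],
  [64,[0.018,0.544,0.3],[0,0,0]],
  [64,[0.018,0.544,0.45],[0,0,0]],
  [64,[0.018,0.544,0.58],[0,0,0]],
  [64,[0.018,0.544,0.63],[0,0,0]],
  [64,[0.018,0.544,0.65],[0,0,0]],
  [64,[0.018,0.544,0.658],[0,0,0]],
  [64,[0.018,0.544,0.658],[0,0,0]],
])

```text
t: 31.9
position: [447.9, -280.7, 17.7]
ee_rot: [[1.0, 0.018, 0.003], [0.018, -1.0, -0.002], [0.003, 0.002, -1.0]]
wrist_force: [-0.4, -0.6, 0.1]
width: 64.1
grip_force: 0.0
```

Call:
apply_moves([
  [0,[0,0,0],[0,0,0]],
  [0,[0,0,0],[0,0,0]],
  [0,[0,0,0],[0,0,0]],
  [0,[0,0,0],[0,0,0]],
  [0,[0,0,0],[0,0,0]],
  [0,[0,0,-0.1],[0,0,0]],
  [0,[0,0,-0.25],[0,0,0]],
  [0,[0,0,-0.4],[0,0,0]],
  [0,[0,0,-0.55],[0,0,0]],
  [0,[0,0,-0.65],[0,0,0]],
  [0,[0,0,-0.65],[0,0,0]],
  [0,[0,0,-0.65],[0,0,0]],
])

```text
t: 33.1
position: [446.8, -280.3, 212.3]
ee_rot: [[1.0, 0.017, 0.002], [0.017, -1.0, -0.002], [0.002, 0.002, -1.0]]
wrist_force: [-0.2, 0.3, -1.2]
width: 41.2
grip_force: 60.6
```

```bash
python3 - <<'E'
from h import *
rows([(562,108,212,-1.52)])
E
```

```text
t 33.1 pos [ 446.8 -280.3  212.3] phi -1.554 w 41.2 F [-0.2  0.3 -1.2] q1,6 [-0.7   0.85]
[0.4063, -1.2876, -0.0008] [0.002, -0.002, -0.032]
```

Call:
apply_moves([
  [0,[0.4,-1,0],[0,0,-0.03]],
  [0,[0.4,-1,0],[0,0,-0.03]],
  [0,[0.4,-1,0],[0,0,-0.03]],
  [0,[0.4,-1,0],[0,0,-0.03]],
  [0,[0.4,-1,0],[0,0,-0.03]],
  [0,[0.4,-1,0],[0,0,-0.03]],
  [0,[0.4,-1,0],[0,0,-0.03]],
  [0,[0.4,-1,0],[0,0,-0.03]],
  [0,[0.4,-1,0],[0,0,-0.03]],
  [0,[0.4,-1,0],[0,0,-0.03]],
])

```text
t: 34.1
position: [560.4, 21.1, 209.5]
ee_rot: [[0.999, 0.047, -0.002], [0.047, -0.999, -0.0], [-0.002, 0.0, -1.0]]
wrist_force: [0.5, 0.1, -0.8]
width: 40.9
grip_force: 60.8
```

```bash
python3 - <<'E'
from d import *
rows([(562,108,180,-1.52),(562,108,105,-1.52)])
blobs((170,240,180,220))
E
```

```text
t 34.1 pos [560.4  21.1 209.5] phi -1.523 w 40.9 F [ 0.5  0.1 -0.8] q1,6 [-0.09  1.43]
[0.0193, -0.2892, 0.0982] [0.0, 0.002, -0.003]
[0.0198, -0.2892, 0.3482] [0.0, 0.002, -0.003]
top [226, 180, 14, 40, 274] [232.5 201.7] z28 [573. 100.] z116 [557.7  95.1]
top [181, 195, 12, 12, 106] [186.6 200.9] z28 [578.3 279.5] z116 [562.8 265.3]
top [203, 195, 11, 12, 105] [208.2 200.8] z28 [578.  195.1] z116 [562.5 185.2]
```

Call:
apply_moves([
  [0,[0.019,-0.29,0],[0,0,0]],
  [0,[0.019,-0.29,0.05],[0,0,0]],
  [0,[0.019,-0.29,0.15],[0,0,0]],
  [0,[0.019,-0.29,0.26],[0,0,0]],
  [0,[0.019,-0.29,0.32],[0,0,0]],
  [0,[0.019,-0.29,0.345],[0,0,0]],
  [0,[0.019,-0.29,0.352],[0,0,0]],
  [0,[0.019,-0.29,0.352],[0,0,0]],
  [0,[0.019,-0.29,0.352],[0,0,0]],
])

```text
t: 35.05
position: [563.6, 108.3, 106.3]
ee_rot: [[0.999, 0.047, 0.002], [0.047, -0.999, -0.0], [0.002, 0.001, -1.0]]
wrist_force: [1.0, -1.2, 3.2]
width: 41.4
grip_force: 61.1
```

Call:
apply_moves([
  [0,[0,0,0.002],[0,0,0]],
  [0,[0,0,0.002],[0,0,0]],
  [56,[0,0,0.002],[0,0,0]],
  [56,[0,0,0.002],[0,0,0]],
  [56,[0,0,0.002],[0,0,0]],
  [56,[0,0,-0.1],[0,0,0]],
  [56,[0,0,-0.25],[0,0,0]],
  [56,[0,0,-0.4],[0,0,0]],
  [56,[0,0,-0.4],[0,0,0]],
  [56,[0,0,-0.4],[0,0,0]],
])

```text
t: 36.05
position: [563.3, 109.1, 226.7]
ee_rot: [[0.999, 0.048, 0.003], [0.048, -0.999, 0.0], [0.003, -0.0, -1.0]]
wrist_force: [0.1, -0.3, 0.6]
width: 56.3
grip_force: 0.0
```

Call:
apply_moves([
  [20,[-0.8,0,0],[0,0,0]],
  [20,[-0.8,0,0],[0,0,0]],
  [20,[-0.8,0,0],[0,0,0]],
  [20,[-0.8,0,0],[0,0,0]],
])

```text
t: 36.45
position: [360.0, 99.2, 222.0]
ee_rot: [[0.999, 0.048, -0.006], [0.048, -0.999, -0.0], [-0.006, 0.0, -1.0]]
wrist_force: [-0.9, 0.2, 1.6]
width: 20.4
grip_force: 0.0
```

```bash
python3 - <<'E'
from d import *
rows([])
b=blobs((170,260,180,220))[160:260,150:370];cv2.imwrite('pics/a9.png',cv2.resize(b,None,fx=3.6,fy=3.6,interpolation=cv2.INTER_CUBIC))
E
```

```text
t 36.45 pos [360.   99.2 222. ] phi -1.523 w 20.4 F [-0.9  0.2  1.6] q1,6 [0.07 1.59]
top [181, 195, 12, 12, 107] [186.8 200.5] z28 [580.  278.8] z116 [564.4 264.6]
top [203, 194, 11, 13, 107] [208.2 200.2] z28 [580.1 195.3] z116 [564.5 185.4]
top [224, 195, 12, 12, 102] [229.3 200.5] z28 [578.  112.4] z116 [562.5 106.9]
```

View pics/a9.png

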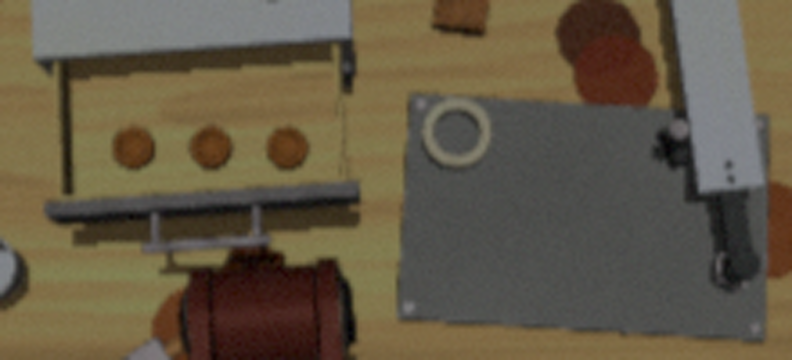

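All three discs lie flat in the drawer at (133,148), (211,148) and (288,147), and the arm is still pinned. Now I'll push the drawer shut with the nearly shut fingers on the bar.

```bash
python3 - <<'E'
from h import *
rows([(410,182,215,-1.523),(410,182,124,-1.523)])
E
```

```text
t 36.5 pos [353.4  99.3 221.1] phi -1.521 w 20.0 F [-1.6  0.7 -2.2] q1,6 [0.07 1.59]
[0.2021, -0.266, 0.0191] [-0.0, 0.006, 0.002]
[0.2041, -0.2659, 0.3224] [-0.0, 0.006, 0.002]
```

Call:
apply_moves([
  [20,[0.2,-0.27,0],[0,0,0]],
  [20,[0.2,-0.27,0],[0,0,0]],
  [20,[0.2,-0.27,0],[0,0,0]],
  [20,[0.2,-0.27,0],[0,0,0]],
  [20,[0.2,-0.27,0],[0,0,0]],
])

```text
t: 37.0
position: [418.0, 182.7, 223.6]
ee_rot: [[0.999, 0.048, -0.003], [0.048, -0.999, -0.001], [-0.003, 0.001, -1.0]]
wrist_force: [0.9, -1.0, 0.5]
width: 20.0
grip_force: 0.0
```

```bash
python3 - <<'E'
from h import *
rows([(415,184,124,-1.523)])
E
```

```text
t 37.0 pos [418.  182.7 223.6] phi -1.523 w 20.0 F [ 0.9 -1.   0.5] q1,6 [0.25 1.77]
[-0.0089, -0.005, 0.332] [0.001, 0.002, 0.0]
```

Call:
apply_moves([
  [20,[-0.01,-0.005,0.15],[0,0,0]],
  [20,[-0.01,-0.005,0.28],[0,0,0]],
  [20,[-0.01,-0.005,0.332],[0,0,0]],
  [20,[-0.01,-0.005,0.332],[0,0,0]],
  [20,[0.08,-0.005,0.332],[0,0,0]],
  [20,[0.16,-0.005,0.332],[0,0,0]],
  [20,[0.24,-0.005,0.332],[0,0,0]],
  [20,[0.32,-0.005,0.332],[0,0,0]],
  [20,[0.4,-0.005,0.332],[0,0,0]],
  [20,[0.47,-0.005,0.332],[0,0,0]],
  [20,[0.52,-0.005,0.332],[0,0,0]],
  [20,[0.52,-0.005,0.332],[0,0,0]],
])

```text
t: 38.2
position: [576.8, 191.7, 127.6]
ee_rot: [[0.999, 0.047, 0.003], [0.047, -0.999, 0.001], [0.004, -0.0, -1.0]]
wrist_force: [-0.3, 0.3, 0.6]
width: 20.3
grip_force: 0.0
```

Call:
apply_moves([
  [20,[0.015,0,0],[0,0,0]],
  [20,[0.03,0,0],[0,0,0]],
  [20,[0.04,0,0],[0,0,0]],
  [20,[0.045,0,0],[0,0,0]],
  [20,[0.045,0,0],[0,0,0]],
])

```text
t: 38.7
position: [587.7, 193.1, 125.6]
ee_rot: [[0.999, 0.049, -0.001], [0.049, -0.999, -0.0], [-0.001, 0.0, -1.0]]
wrist_force: [-1.8, -0.7, 2.2]
width: 20.0
grip_force: 1.2
```

Call:
apply_moves([
  [20,[0.01,0,0],[0,0,0]],
  [20,[0.02,0,0],[0,0,0]],
  [20,[0.03,0,0],[0,0,0]],
  [20,[0.03,0,0],[0,0,0]],
])

```text
t: 39.1
position: [588.0, 193.2, 125.4]
ee_rot: [[0.998, 0.05, -0.025], [0.05, -0.999, -0.004], [-0.025, 0.002, -1.0]]
wrist_force: [-36.1, -5.1, 22.6]
width: 20.2
grip_force: 18.6
```

The push is firm against the end stop. I'll back away and look.

Call:
apply_moves([
  [20,[-0.05,0,0],[0,0,0]],
  [20,[-0.2,0,0],[0,0,0]],
  [20,[-0.3,0,-0.1],[0,0,0]],
  [20,[-0.35,0,-0.25],[0,0,0]],
  [20,[-0.5,0,-0.4],[0,0,0]],
  [20,[-0.6,0.1,-0.5],[0,0,0]],
  [20,[-0.6,0.2,-0.5],[0,0,0]],
  [20,[-0.6,0.2,-0.5],[0,0,0]],
  [20,[-0.6,0.2,-0.5],[0,0,0]],
])

```text
t: 40.0
position: [420.4, 124.6, 275.7]
ee_rot: [[0.999, 0.047, 0.002], [0.047, -0.999, 0.001], [0.002, -0.001, -1.0]]
wrist_force: [-0.0, -0.3, -0.7]
width: 19.6
grip_force: 0.0
```

```bash
python3 - <<'E'
from h import *
rows([])
b=snapshot('top')[110:290,140:380];cv2.imwrite('pics/b1.png',cv2.resize(b,None,fx=3.3,fy=3.3,interpolation=cv2.INTER_CUBIC))
E
```

```text
t 40.0 pos [420.4 124.6 275.7] phi -1.524 w 19.6 F [-0.  -0.3 -0.7] q1,6 [0.12 1.64]
```

View pics/b1.png

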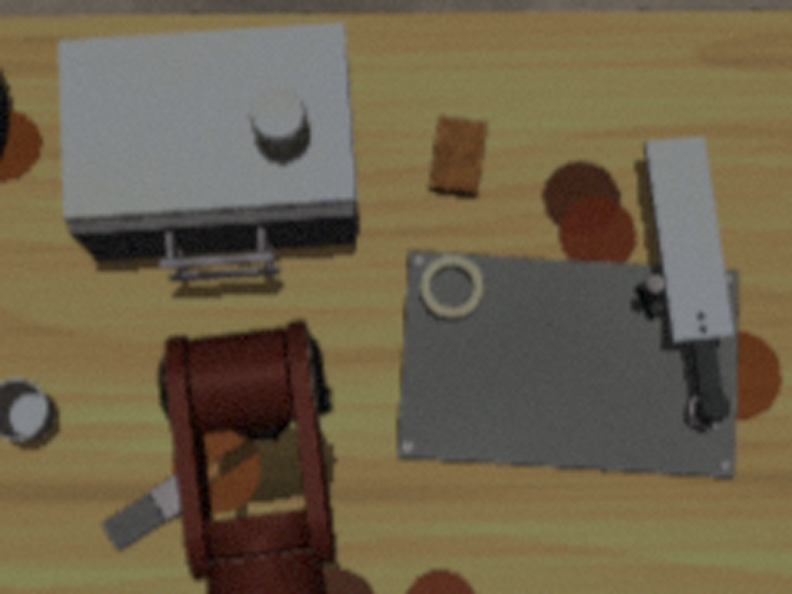

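The drawer front (row ~210) is flush with the cabinet, and the ajar gap from the start is gone. The arm is pinned and the bystanders are in place.

```bash
python3 -c "
from plant import *
print(close_job())"
```

```text
the job is handed in; nothing more can be done
None
```

I handed the job in at about t = 40 s of the 210 s allowed. The last pictures show the shield arm pinned back, all three discs flat in the top drawer, the drawer pushed shut to its stop and the bystanders in place; no verdict came back.

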